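# Load the cassette filter holder

### The arm

A 6-joint arm with a two-finger parallel gripper is mounted at the origin on the work surface. World frame = base frame: x ahead of the robot, y to its left, z up, the work surface at z = 0. Lengths are in m, angles in rad, forces in N, time in s.
With the tool pointing down it reaches from about 0.35 to 0.775 m from the base axis. Payload 5.5 kg.
Tool frame: the origin (TCP) lies midway between the tips of the shut fingers; the grasp point (between the pads) lies 19 mm behind it (env.hold_point_z is the distance from the TCP to the grasp point, in m); z points along the fingers, y is the line along which they close (so a half turn about z gives the same grasp; the last joint's range is limited). The gripper opens to 85 mm and grips with 20 to 120 N. Pads are 22 mm wide; open, the fingers measure 114 mm over their backs; the gripper's body (76 mm by 85 mm) begins 54 mm behind the grasp point. The pads swing forward as they close: fully open they stand 13 mm farther back than shut.
Start: joints at [-1.427, 0.313, 0.046, 1.304, 0, 1.431], TCP at [0.161, -0.552, 0.231] pointing down, gripper open.
Joint ranges: [-2.76, 2.76], [-0.86, 1.69], [-1.03, 1.26], [-2.2, 2.34], [-1.47, 1.5], [-3.14, 3.14]. Speed limits (rad/s): [2.57, 2.57, 3.14, 3.14, 3.14, 3.14].

### API

Orientations are given as a unit quaternion [w, x, y, z].
In Python, from workcell import env, read_camera gives the robot as it stands. The module is installed in compiled form; this text tells all that it offers.
- The arm moves only by the tool carry_out, never from a script. Its argument "moves" is a list of rows, each an object of numbers: "tx", "ty", "tz": the shift along the world's x, y, z in cm; "wx", "wy", "wz": the turn, a rotation vector about the world's x, y, z in rad; "claw": the closure, from -1 (fully open) to 1 (shut). A call has 1 to 8 rows; each row shifts and turns the commanded pose from where the row before left it; what a row does not reach is not made up. A row lasts 1/8 s, in which the tool goes at most 62.5 mm and 10.7 degrees, less where a joint would pass 70% of its speed; a pose out of reach is approached as far as the arm can. A call is refused whole if a number of a shift passes 6.25 or a number of a turn 0.188, either way. A call with a gripper value outside its range is refused whole. The fingers move at their own pace and stop on an object; "newtons" is the grip in N (left out, the last holds). Time passes only in rows, so rows that do not move let the fingers close. It gives the time, the measured TCP pose, the force, the opening and the grip force at its end, in the units of the state.
- env.get_state(): the state, without advancing time (a new reading comes with each control period).
- read_camera(name): name is "side" or "top"; returns a dict with "image" (480x640x3 uint8, blue, green, red), "z_map" (480x640 float32, m along the optical axis (not along the pixel's ray), 0 where there is no reading), "fx", "fy", "cx", "cy" (pixels), "k1" (the pictures are not rectified: a ray, as slopes to the right and down, at radius r is drawn at 1 + k1 r^2 times it, then the intrinsics apply), "camera_from_world" (4x4, takes a point from world to camera coordinates). Camera axes: x right, y down, z forward; pixel columns grow to the right and rows downward; lengths in m; the calibration is good to about 2 mm. A picture is of the moment at which its call begins.
- env.hand_in(): hands the job in; it is judged then, once.
The state is a dict: "clock": time; "joint_pos": joint angles; "qvel": joint speeds; "tau": joint torques, N m; "tcp_pos": TCP position; "orientation": TCP orientation; "wrist_force": force on the tool from outside, world axes, zero at the start; "ft_torque": the same for the moment, N m; "finger_gap": finger opening in m; "grip_force": force on a finger pad.
Only numpy, scipy, OpenCV 4.12 (cv2) and the standard library are available. Lean on these libraries where they do the work, as an engineer would, in place of code of your own. Each camera call takes 0.05 s, during which the arm holds its last target. There are 200 camera calls.

### The job

Load the tabletop filter holder: one after another, slide every filter cassette lying on the bench over both tie rods and lower it until the stack lies flat on the holder's base, then lower the metal end plate over both rods onto the stack. Then on each rod slide a spacer sleeve down onto the end plate and after it a washer onto the sleeve, all fully home. Lower the cassettes and the plate gently all the way instead of letting them drop down the rods, and do not knock over the glassware.

Things in the scene. Friction and masses are not known exactly. Their poses are not given: they have to be found in the camera images.
- holder: Filter holder fixed to the bench: steel block 70 x 230 mm, flat top 30 mm above the bench, with two upright steel tie rods, 16 mm thick, 160 mm apart (at own y = +80 and -80 mm), ending 156 mm above the bench, the top 5 mm tapered to 8 mm. Pipe stubs stick out 21 mm from the ends of the block. Origin: middle of its underside, on the bench; y along its length, z up.
- rod_left (a point): Centre of the tip of the rod at the holder's +y end, 156 mm above the bench
- rod_right (a point): Centre of the tip of the rod at the holder's -y end, 156 mm above the bench
- cassette_a: White plastic filter cassette with a grey face, lying flat: 50 (own x) x 200 (own y) x 12 mm thick, 0.15 kg, with two 19 mm round through holes on its long centre line at y = +80 and -80 mm. Origin at its centre, 6 mm above its underside. May go either way round. One to three such cassettes are on the bench; an absent one reads None throughout.
- cassette_b: White plastic filter cassette with a grey face, lying flat: 50 (own x) x 200 (own y) x 12 mm thick, 0.15 kg, with two 19 mm round through holes on its long centre line at y = +80 and -80 mm. Origin at its centre, 6 mm above its underside. May go either way round. One to three such cassettes are on the bench; an absent one reads None throughout.
- cassette_c: White plastic filter cassette with a grey face, lying flat: 50 (own x) x 200 (own y) x 12 mm thick, 0.15 kg, with two 19 mm round through holes on its long centre line at y = +80 and -80 mm. Origin at its centre, 6 mm above its underside. May go either way round. One to three such cassettes are on the bench; an absent one reads None throughout.
- end_plate: Bare aluminium end plate with a dark groove, lying flat: 50 mm (own x) x 200 mm (own y) x 16 mm thick, 0.43 kg, with two 19 mm round through holes at y = +80 and -80 mm. Origin at the centre of the plate (8 mm above its underside). May go either way round.
- sleeve_a: Steel spacer sleeve standing upright: a tube of 40 mm outer and 20 mm inner diameter, 50 mm tall, 0.3 kg. Origin at its centre (25 mm above its foot), z along its bore. The two sleeves are alike and either goes on either rod.
- sleeve_b: Steel spacer sleeve standing upright: a tube of 40 mm outer and 20 mm inner diameter, 50 mm tall, 0.3 kg. Origin at its centre (25 mm above its foot), z along its bore. The two sleeves are alike and either goes on either rod.
- washer_a: Thick steel washer lying flat: 50 mm outer and 20 mm inner diameter, 12 mm thick, 0.15 kg. Origin at its centre (6 mm above its underside), z along its bore. The two washers are alike and either goes on either rod.
- washer_b: Thick steel washer lying flat: 50 mm outer and 20 mm inner diameter, 12 mm thick, 0.15 kg. Origin at its centre (6 mm above its underside), z along its bore. The two washers are alike and either goes on either rod.
- beaker: Glass beaker, 72 mm wide and 95 mm tall, standing on the bench; bystander. Origin at the centre of its foot, z up.
- flask: Glass conical flask, 84 mm wide and 120 mm tall; bystander. Origin at the centre of its foot, z up.

How it is judged:
On the way, in this order (a step that is already met when the one before it is completed fails the run):
1. every cassette lies flat on the holder, over both rods (horizontal distance between each of cassette_a, cassette_b, cassette_c and holder below 0.004 m and angle between the y axis of each of cassette_a, cassette_b, cassette_c and the y axis of holder, either way round below 0.04 rad and angle between the z axis of each of cassette_a, cassette_b, cassette_c and the z axis of holder, either way round below 0.03 rad and z of each of cassette_a, cassette_b, cassette_c in the frame of holder below 0.063 m and linear speed of each of cassette_a, cassette_b, cassette_c below 0.03 m/s and contact force between any of cassette_a, cassette_b, cassette_c and holder above 0.3 N), for 0.2 s.
2. the end plate lies on the cassettes, over both rods (horizontal distance between end_plate and holder below 0.004 m and angle between the y axis of end_plate and the y axis of holder, either way round below 0.04 rad and angle between the z axis of end_plate and the z axis of holder, either way round below 0.03 rad and z of end_plate in the frame of holder below 0.077 m and linear speed of end_plate below 0.03 m/s and (contact force between end_plate and cassette_a above 0.3 N or contact force between end_plate and cassette_b above 0.3 N or contact force between end_plate and cassette_c above 0.3 N)), for 0.2 s.
3. both sleeves are home on the end plate, one on each rod ((horizontal distance between sleeve_a and rod_left below 0.005 m or horizontal distance between sleeve_a and rod_right below 0.005 m) and angle between the z axis of each of sleeve_a, sleeve_b and the z axis of holder, either way round below 0.06 rad and z of each of sleeve_a, sleeve_b in the frame of holder above 0.08 m and linear speed of each of sleeve_a, sleeve_b below 0.03 m/s and contact force between sleeve_a and end_plate above 0.3 N and (horizontal distance between sleeve_b and rod_left below 0.005 m or horizontal distance between sleeve_b and rod_right below 0.005 m) and contact force between sleeve_b and end_plate above 0.3 N), for 0.2 s.
4. both washers are home on the sleeves ((horizontal distance between washer_a and rod_left below 0.005 m or horizontal distance between washer_a and rod_right below 0.005 m) and angle between the z axis of each of washer_a, washer_b and the z axis of holder, either way round below 0.06 rad and z of each of washer_a, washer_b in the frame of holder above 0.11 m and linear speed of each of washer_a, washer_b below 0.03 m/s and (contact force between washer_a and sleeve_a above 0.3 N or contact force between washer_a and sleeve_b above 0.3 N) and (horizontal distance between washer_b and rod_left below 0.005 m or horizontal distance between washer_b and rod_right below 0.005 m) and (contact force between washer_b and sleeve_a above 0.3 N or contact force between washer_b and sleeve_b above 0.3 N)), for 0.2 s.
At the end, for the whole second after the job is handed in: Every cassette lies level over both rods, centred within 4 mm, the stack on the base; the end plate likewise on the stack; on each rod a sleeve stands on the end plate and a washer lies on the sleeve, level and within 5 mm of the rod axis; all at rest (all of step 1 and all of step 2 and all of step 3 and all of step 4); the robot touches nothing.
It fails at once if a cassette or the end plate is dropped down the rods (faster than 0.6 m/s) ((horizontal distance between cassette_a and holder below 0.01 m and z of cassette_a in the frame of holder between 0.085 and 0.14 m and linear speed of cassette_a above 0.6 m/s) or (horizontal distance between cassette_b and holder below 0.01 m and z of cassette_b in the frame of holder between 0.085 and 0.14 m and linear speed of cassette_b above 0.6 m/s) or (horizontal distance between cassette_c and holder below 0.01 m and z of cassette_c in the frame of holder between 0.085 and 0.14 m and linear speed of cassette_c above 0.6 m/s) or (horizontal distance between end_plate and holder below 0.01 m and z of end_plate in the frame of holder between 0.085 and 0.14 m and linear speed of end_plate above 0.6 m/s)).
It fails at once if a piece of glassware is knocked over (angle between any of beaker, flask's own z axis and vertical above 0.6 rad).
Of cassette_a, cassette_b, cassette_c only 1 to 3 are there at a start; the rules pass over those that are not, and their reading is None.
At some moment in a run one of cassette_a, cassette_b, cassette_c, end_plate, washer_a, washer_b may be knocked a few centimetres aside while the robot is not near it.
It also fails if it takes over 210 s, if anything falls off the work surface, if the arm or the gripper's body presses on something with over 40 N, if the wrist force passes 120 N, or if a joint passes its speed limit or range.

## Working session

There is one attempt and no reset: what is moved stays moved. The work goes in short steps, Python scripts to look and compute and a tool call to move; the robot and the scene stay as the last step left them, time stands still between calls to the robot, and variables do not carry over. Pictures are saved under pics/ and viewed, at most 14 in all, crops included, and the job is handed in when it is done.

Besides the shell and the picture viewer there is one more tool, called after "Call:" by a JSON object that holds its "api" and its "payload". carry_out: Moves the arm, as the interface text tells. Its arguments: {"type":"object","properties":{"moves":{"type":"array","items":{"type":"object","properties":{"tx":{"type":"number"},"ty":{"type":"number"},"tz":{"type":"number"},"wx":{"type":"number"},"wy":{"type":"number"},"wz":{"type":"number"},"claw":{"type":"number"}}}},"newtons":{"type":"number"}},"required":["moves"]}

```bash
mkdir -p pics
cat > h.py <<'E'
import numpy as np, cv2
from workcell import env, read_camera
def shot(n):
    d=read_camera(n); d['K']=np.array([[d['fx'],0,d['cx']],[0,d['fy'],d['cy']],[0,0,1.]]); return d
E
python3 - <<'E'
from h import *
for n in('top','side'):
    d=shot(n); cv2.imwrite(f'pics/{n}0.png',d['image']); print(n,d['fx'],d['fy'],d['cx'],d['cy'],d['k1']); print(np.round(d['camera_from_world'],4))
s=env.get_state(); print(s, env.hold_point_z)
E
```

```text
top 537.5732629610952 537.5732629610952 318.8296323200916 242.16746586260652 -0.059294456645577226
[[ 0.0106 -0.9997 -0.0209  0.0155]
 [-0.986  -0.007  -0.1664  0.5611]
 [ 0.1662  0.0224 -0.9858  1.1797]
 [ 0.      0.      0.      1.    ]]
side 591.7434962093615 591.7434962093615 311.3781045474785 237.90791135533013 -0.03882480559886618
[[ 0.9698 -0.2426  0.0236 -0.5469]
 [-0.1169 -0.548  -0.8283  0.151 ]
 [ 0.2138  0.8005 -0.5598  1.1914]
 [ 0.      0.      0.      1.    ]]
{'clock': 0.1, 'joint_pos': array([-1.42660156e+00,  3.13954359e-01,  4.50761785e-02,  1.30362065e+00,
        2.27884914e-05,  1.43119312e+00]), 'qvel': array([ 1.04937313e-03, -1.34646293e-03,  2.80380923e-03,  8.30747547e-04,
        3.61862129e-04, -7.61884648e-05]), 'tau': array([ 3.94123985e-03, -4.81724203e+01,  2.99245369e+01,  1.26667757e-02,
       -6.58216163e-05,  4.65390031e-06]), 'tcp_pos': array([ 0.16092937, -0.55152972,  0.23047482]), 'orientation': array([-8.51275724e-04,  9.89948863e-01,  1.41423207e-01,  9.43992280e-06]), 'wrist_force': array([-0.93453423, -0.49334022,  0.1450038 ]), 'ft_torque': array([-0.03330764, -0.01098556,  0.01739628]), 'grip_force': 0.0, 'finger_gap': 0.08583059826657252} 0.0187
```

View pics/top0.png

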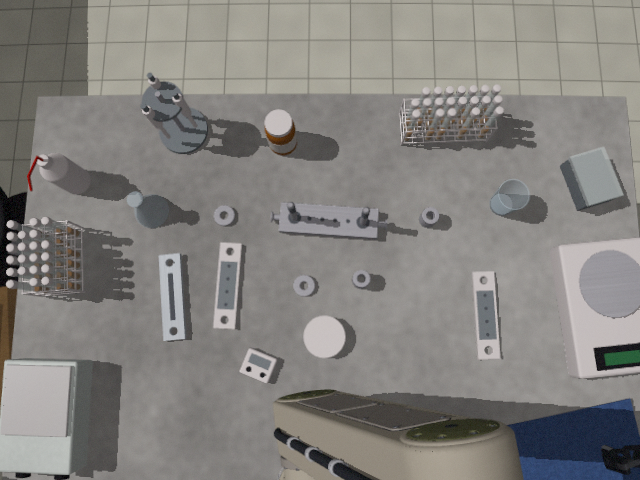

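View pics/side0.png

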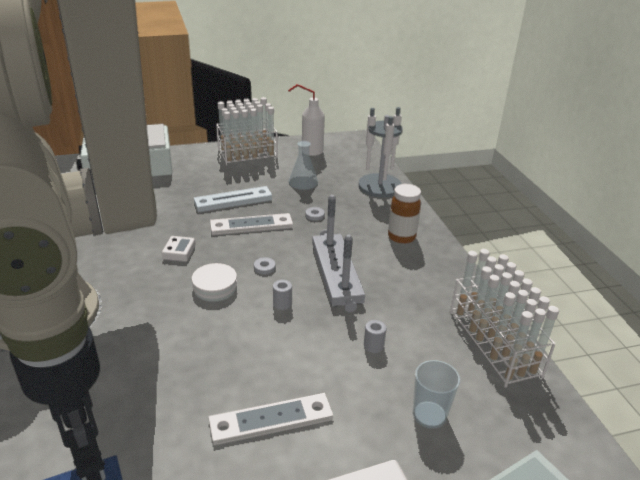

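The top view shows white cassettes at (228,286) and (486,315), the end plate at (173,297) and the holder at (329,220) with rod tips near (291,207) and (364,212). It also shows sleeves at (430,215) and (362,279), washers at (224,215) and (304,286), the flask at (150,205) and the beaker at (508,200). The side view shows the same set, with two cassettes.

```bash
cat >> h.py <<'E'
def ray(d,uv):
    """world origin and directions for pixels (N,2)"""
    uv=np.asarray(uv,float).reshape(-1,1,2)
    n=cv2.undistortPoints(uv,d['K'],np.array([d['k1'],0,0,0.]))[:,0]
    T=d['camera_from_world']; R=T[:3,:3]; c=-R.T@T[:3,3]
    return c,np.c_[n,np.ones(len(n))]@R
def onplane(d,uv,z):
    c,v=ray(d,uv); return c+v*((z-c[2])/v[:,2])[:,None]
def cloud(d):
    u,v=np.meshgrid(np.arange(640),np.arange(480)); c,r=ray(d,np.stack([u.ravel(),v.ravel()],1))
    P=c+r*d['z_map'].reshape(-1,1); P[d['z_map'].ravel()==0]=np.nan
    return P.reshape(480,640,3)
def tri(d1,p1,d2,p2):
    """nearest point of two rays, and the gap between them"""
    (a,u),(b,v)=ray(d1,[p1]),ray(d2,[p2]); u,v=u[0],v[0]
    s=np.linalg.lstsq(np.c_[u,-v],b-a,rcond=None)[0]; A,B=a+s[0]*u,b+s[1]*v
    return (A+B)/2,np.linalg.norm(A-B)
E
python3 - <<'E'
from h import *
for n in('top','side'):
    d=shot(n);W=cloud(d);z=W[...,2]
    b=z[np.abs(z)<.004]; print(n,'bench',np.median(z[np.abs(z)<.01]),b.std())
    m=((z>.007)&(z<.2)&(W[...,0]>.2)&(W[...,0]<.85)&(np.abs(W[...,1])<.6)).astype(np.uint8)
    k,l,st,ce=cv2.connectedComponentsWithStats(m)
    for i in range(1,k):
        if st[i,4]<60: continue
        q=W[l==i]; h=np.percentile(q[:,2],90 if n=='top' else 80); t=q[q[:,2]>h-.006][:,:2].astype(np.float32)
        r=cv2.minAreaRect(t); print(np.round(ce[i]),st[i,4],'h%.3f'%h,'c',np.round(r[0],4),'size',np.round(r[1],3),'ang',round(r[2],1))
E
```

```text
top bench -0.00013730877659601237 0.0019472030837039355
[175. 125.] 1912 h0.182 c [0.8254 0.3575] size [0.094 0.049] ang 89.9
[446. 123.] 2080 h0.155 c [ 0.8343 -0.2793] size [0.031 0.197] ang 0.0
[280. 132.] 1158 h0.131 c [0.8171 0.1121] size [0.057 0.061] ang 80.4
[578. 179.] 1109 h0.069 c [ 0.712  -0.5799] size [0.127 0.041] ang 0.8
[ 73. 173.] 638 h0.129 c [0.7165 0.5934] size [0.013 0.047] ang 89.4
[510. 197.] 931 h0.093 c [ 0.6651 -0.4123] size [0.069 0.071] ang 45.2
[148. 208.] 1055 h0.120 c [0.6439 0.427 ] size [0.036 0.035] ang 11.1
[328. 221.] 3152 h0.034 c [6.166e-01 2.000e-04] size [0.271 0.07 ] ang 86.1
[224. 215.] 262 h0.015 c [0.6294 0.2489] size [0.047 0.046] ang 3.5
[429. 217.] 284 h0.052 c [ 0.6245 -0.2342] size [0.038 0.038] ang 39.1
[ 64. 264.] 1405 h0.155 c [0.4946 0.5939] size [0.095 0.017] ang 4.2
[227. 286.] 1644 h0.015 c [0.4645 0.233 ] size [0.052 0.198] ang 87.3
[579. 307.] 5454 h0.080 c [ 0.4691 -0.5762] size [0.133 0.047] ang 0.0
[172. 297.] 1836 h0.019 c [0.4361 0.3632] size [0.199 0.053] ang 6.5
[360. 279.] 227 h0.053 c [ 0.4787 -0.0753] size [0.036 0.0
[... 1182 characters left out ...]
247.] 615 h0.024 c [0.2849 0.1536] size [0.077 0.061] ang 70.2
[490. 314.] 4098 h0.136 c [ 0.834  -0.2843] size [0.202 0.032] ang 90.0
[264. 264.] 247 h0.014 c [0.4679 0.0529] size [0.048 0.051] ang 10.1
[214. 280.] 1323 h0.033 c [0.3508 0.0054] size [0.096 0.094] ang 53.0
[282. 293.] 486 h0.050 c [ 0.4816 -0.0776] size [0.042 0.037] ang 77.7
[375. 335.] 587 h0.050 c [ 0.6271 -0.2375] size [0.04  0.039] ang 73.6
[434. 392.] 2411 h0.087 c [ 0.6663 -0.4161] size [0.074 0.069] ang 64.4
[269. 417.] 3075 h0.013 c [ 0.4025 -0.3677] size [0.202 0.056] ang 2.2
[527. 468.] 926 h0.069 c [ 0.7258 -0.5937] size [0.099 0.039] ang 16.9
[377. 473.] 819 h0.066 c [ 0.5089 -0.5367] size [0.034 0.106] ang 82.8
```

```bash
cat >> h.py <<'E'
def rods(n,lo=.148,hi=.166):
    d=shot(n);W=cloud(d);z=W[...,2]
    m=(z>lo)&(z<hi)&(abs(W[...,0]-.62)<.05)&(abs(W[...,1])<.13)
    return d,[(np.argwhere(m&(s*W[...,1]>0)).mean(0)[::-1],W[m&(s*W[...,1]>0)].mean(0),m[s*W[...,1]>0].sum()) for s in(1,-1)]
E
python3 - <<'E'
from h import *
D=[rods(n) for n in('top','side')]
for i in(0,1):
    for d,r in D: print(i,np.round(r[i][0],1),np.round(r[i][1],4),r[i][2])
    print(tri(D[0][0],D[0][1][i][0],D[1][0],D[1][1][i][0]))
d=D[0][0];top=[onplane(d,[D[0][1][i][0]],.154)[0] for i in(0,1)]; print(top, np.linalg.norm(top[0]-top[1]))
# holes in flat parts
for n,dd in(('top',D[0][0]),('side',D[1][0])):
    im=dd['image']; W=cloud(dd); g=cv2.cvtColor(im,cv2.COLOR_BGR2GRAY)
    for nm,c,h in(('c1',(.466,.233),.012),('c2',(.402,-.365),.012),('pl',(.437,.362),.016)):
        m=((W[...,2]>.007)&(W[...,2]<.03)&(abs(W[...,0]-c[0])<.13)&(abs(W[...,1]-c[1])<.055)).astype(np.uint8)
        br=((g>140)|(W[...,2]>.007)).astype(np.uint8)
        cs,_=cv2.findContours(m,cv2.RETR_EXTERNAL,cv2.CHAIN_APPROX_NONE); ct=max(cs,key=cv2.contourArea)
        full=cv2.drawContours(np.zeros_like(m),[ct],-1,1,-1)
        dark=(cv2.erode(full,np.ones((5,5)))&(g<125)).astype(np.uint8)
        k,l,st,ce=cv2.connectedComponentsWithStats(dark)
        o=[]
        for i in range(1,k):
            if st[i,4]<25: continue
            p=onplane(dd,[ce[i]],h)[0]; o.append((np.round(ce[i],1).tolist(),int(st[i,4]),np.round(p[:2],4).tolist()))
        r=cv2.minAreaRect(onplane(dd,ct[:,0].astype(float),h)[:,:2].astype(np.float32))
        print(n,nm,'rect',np.round(r[0],4),np.round(r[1],3),round(r[2],1),o)
E
```

```text
0 [290.1 205.3] [0.6214 0.0795 0.1532] 44
0 [331.5 197.1] [0.624  0.0733 0.1537] 33
(array([0.62409077, 0.079525  , 0.14976249]), np.float64(0.0036114848909037144))
1 [365.6 210.4] [ 0.6113 -0.0795  0.1536] 48
1 [348.4 237.5] [ 0.6142 -0.0856  0.1531] 48
(array([ 0.61420205, -0.08018537,  0.14905053]), np.float64(0.0037350829389193618))
[array([0.62124351, 0.07945769, 0.154     ]), array([ 0.61117253, -0.07951375,  0.154     ])] 0.15929012885330124
top c1 rect [0.4645 0.2327] [0.052 0.198] 87.3 [([229.2, 250.9], 36, [0.5444, 0.2321]), ([226.9, 285.0], 711, [0.4641, 0.2344]), ([223.4, 319.4], 36, [0.3845, 0.2396])]
top c2 rect [ 0.4008 -0.363 ] [0.201 0.053] 2.3 [([486.2, 314.6], 769, [0.4007, -0.365])]
top pl rect [0.4361 0.362 ] [0.199 0.054] 6.3 [([169.3, 262.1], 45, [0.5161, 0.3723]), ([171.1, 296.3], 220, [0.436, 0.3636]), ([173.1, 330.6], 50, [0.3571, 0.3548])]
side c1 rect [0.4668 0.2282] [0.062 0.2  ] 87.4 []
side c2 rect [ 0.4024 -0.3693] [0.201 0.057] 1.9 [([317.0, 407.4], 32, [0.4816, -0.3667]), ([222.3, 426.7], 43, [0.3215, -0.3709])]
side pl rect [0.4392 0.3534] [0.203 0.071] 6.3 [([231.8, 195.9], 41, [0.4366, 0.3612])]
```

Call:
{"api": "carry_out", "payload": {"moves": [{"tx": 4, "ty": 3.1, "wz": -0.041, "claw": -1}, {"tx": 4, "ty": 3.1, "wz": -0.041, "claw": -1}, {"tx": 4, "ty": 3.1, "wz": -0.041, "claw": -1}, {"tx": 4, "ty": 3.1, "wz": -0.041, "claw": -1}, {"tx": 4, "ty": 3.1, "tz": -3, "wz": -0.041, "claw": -1}, {"tx": 4, "ty": 3.1, "tz": -3, "wz": -0.042, "claw": -1}, {"tz": -4, "claw": -1}, {"claw": -1}]}}

```text
invalid input at $.moves[0]: expected keys tx, ty, tz, wx, wy, wz, claw
```

All keys are required.

Call:
{"api": "carry_out", "payload": {"moves": [{"tx": 4, "ty": 3.1, "tz": 0, "wx": 0, "wy": 0, "wz": -0.041, "claw": -1}, {"tx": 4, "ty": 3.1, "tz": 0, "wx": 0, "wy": 0, "wz": -0.041, "claw": -1}, {"tx": 4, "ty": 3.1, "tz": 0, "wx": 0, "wy": 0, "wz": -0.041, "claw": -1}, {"tx": 4, "ty": 3.1, "tz": 0, "wx": 0, "wy": 0, "wz": -0.041, "claw": -1}, {"tx": 4, "ty": 3.1, "tz": -3, "wx": 0, "wy": 0, "wz": -0.041, "claw": -1}, {"tx": 4, "ty": 3.1, "tz": -3, "wx": 0, "wy": 0, "wz": -0.042, "claw": -1}, {"tx": 0, "ty": 0, "tz": -4, "wx": 0, "wy": 0, "wz": 0, "claw": -1}, {"tx": 0, "ty": 0, "tz": 0, "wx": 0, "wy": 0, "wz": 0, "claw": -1}], "newtons": 40}}

```text
clock: 1.3
tcp_pos: [0.3998, -0.3634, 0.1285]
orientation: [-0.003, 1.0, 0.019, -0.002]
wrist_force: [-0.8, -0.1, 0.5]
finger_gap: 0.0853
grip_force: 0.0
```

```bash
cat >> h.py <<'E'
def st():
    s=env.get_state();q=s['orientation'];R=np.zeros((3,3))
    w,x,y,z=q; X=np.array([1-2*(y*y+z*z),2*(x*y+w*z),2*(x*z-w*y)]);Z=np.array([2*(x*z+w*y),2*(y*z-w*x),1-2*(x*x+y*y)])
    print('t%.2f'%s['clock'],'tcp cm',np.round(s['tcp_pos']*100,2),'yaw %.4f'%np.arctan2(X[1],X[0]),'Z',np.round(Z[:2],4),'F',np.round(s['wrist_force'],1),'gap mm %.1f grip %.0f'%(s['finger_gap']*1000,s['grip_force']),'j',np.round(s['joint_pos'],2));return s
E
python3 -c "
from h import *
st()"
```

```text
t1.30 tcp cm [ 39.98 -36.34  12.85] yaw 0.0383 Z [-0.0043  0.0051] F [-0.8 -0.1  0.5] gap mm 85.3 grip 0 j [-0.89  0.3  -0.22  1.05 -0.    2.22]
```

Call:
{"api": "carry_out", "payload": {"moves": [{"tx": 0.15, "ty": -0.2, "tz": -4, "wx": 0, "wy": 0, "wz": 0, "claw": -1}, {"tx": 0, "ty": 0, "tz": -4, "wx": 0, "wy": 0, "wz": 0, "claw": -1}, {"tx": 0, "ty": 0, "tz": -2, "wx": 0, "wy": 0, "wz": 0, "claw": -1}, {"tx": 0, "ty": 0, "tz": -1.5, "wx": 0, "wy": 0, "wz": 0, "claw": -1}, {"tx": 0, "ty": 0, "tz": -0.8, "wx": 0, "wy": 0, "wz": 0, "claw": -1}, {"tx": 0, "ty": 0, "tz": 0, "wx": 0, "wy": 0, "wz": 0, "claw": -1}, {"tx": 0, "ty": 0, "tz": 0, "wx": 0, "wy": 0, "wz": 0, "claw": -1}]}}

```text
clock: 2.17
tcp_pos: [0.403, -0.3687, 0.0093]
orientation: [0.001, 1.0, 0.018, 0.0]
wrist_force: [0.2, 0.4, 0.2]
finger_gap: 0.0854
grip_force: 0.0
```

```bash
python3 -c "
from h import *
st()"
```

```text
t2.17 tcp cm [ 40.3  -36.87   0.93] yaw 0.0368 Z [ 0.001  -0.0013] F [0.2 0.4 0.2] gap mm 85.4 grip 0 j [-0.89  0.43 -0.37  0.77 -0.    2.22]
```

Call:
{"api": "carry_out", "payload": {"moves": [{"tx": -0.1, "ty": 0.25, "tz": -0.9, "wx": 0, "wy": 0, "wz": 0, "claw": -1}, {"tx": 0, "ty": 0, "tz": 0, "wx": 0, "wy": 0, "wz": 0, "claw": 1}, {"tx": 0, "ty": 0, "tz": 0, "wx": 0, "wy": 0, "wz": 0, "claw": 1}, {"tx": 0, "ty": 0, "tz": 0, "wx": 0, "wy": 0, "wz": 0, "claw": 1}, {"tx": 0, "ty": 0, "tz": 0, "wx": 0, "wy": 0, "wz": 0, "claw": 1}, {"tx": 0, "ty": 0, "tz": 0, "wx": 0, "wy": 0, "wz": 0, "claw": 1}], "newtons": 60}}

```text
clock: 2.92
tcp_pos: [0.4018, -0.3659, -0.0003]
orientation: [0.0, 1.0, 0.018, 0.0]
wrist_force: [-0.6, -0.1, 4.2]
finger_gap: 0.0482
grip_force: 62.7
```

Run:
```python
from h import *
st()
d=shot('side'); cv2.imwrite('pics/g1.png',cv2.resize(d['image'][300:480,150:450],None,fx=2.5,fy=2.5))
```

```text
t2.92 tcp cm [ 4.018e+01 -3.659e+01 -3.000e-02] yaw 0.0368 Z [ 0.0006 -0.0007] F [-0.6 -0.1  4.2] gap mm 48.2 grip 63 j [-0.89  0.43 -0.39  0.74  0.    2.22]
```

View pics/g1.png

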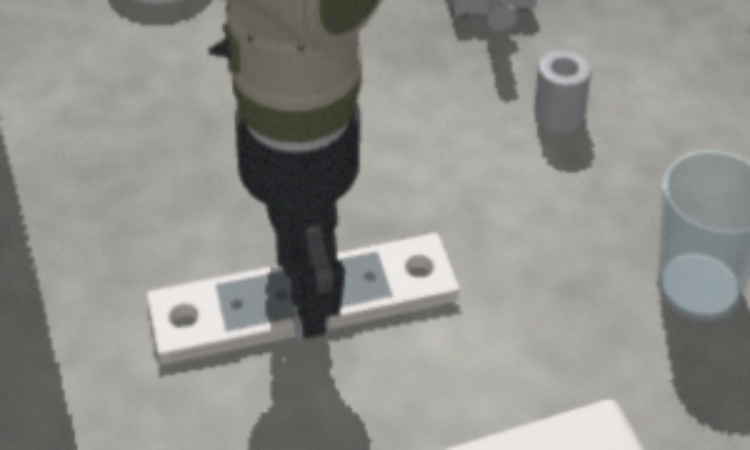

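The fingers hold the cassette at its centre, near (310,300) in the crop, and both holes are clear. I'll lift it and carry it over the rods.

Call:
{"api": "carry_out", "payload": {"moves": [{"tx": 0, "ty": 0, "tz": 2, "wx": 0, "wy": 0, "wz": 0, "claw": 1}, {"tx": 0, "ty": 0, "tz": 5, "wx": 0, "wy": 0, "wz": 0, "claw": 1}, {"tx": 0, "ty": 0, "tz": 5, "wx": 0, "wy": 0, "wz": 0, "claw": 1}, {"tx": 0, "ty": 0, "tz": 5, "wx": 0, "wy": 0, "wz": 0.12, "claw": 1}, {"tx": 1, "ty": 2, "tz": 2.5, "wx": 0, "wy": 0, "wz": 0.15, "claw": 1}, {"tx": 2.5, "ty": 4, "tz": 0, "wx": 0, "wy": 0, "wz": 0.15, "claw": 1}, {"tx": 2.5, "ty": 4, "tz": 0, "wx": 0, "wy": 0, "wz": 0.15, "claw": 1}, {"tx": 2.5, "ty": 4, "tz": 0, "wx": 0, "wy": 0, "wz": 0.15, "claw": 1}]}}

```text
clock: 3.98
tcp_pos: [0.4867, -0.2241, 0.1937]
orientation: [-0.0, 0.928, 0.371, -0.0]
wrist_force: [0.4, -0.1, -1.7]
finger_gap: 0.0482
grip_force: 62.6
```

Call:
{"api": "carry_out", "payload": {"moves": [{"tx": 2.5, "ty": 4, "tz": 0, "wx": 0, "wy": 0, "wz": 0.15, "claw": 1}, {"tx": 2.5, "ty": 4, "tz": 0, "wx": 0, "wy": 0, "wz": 0.15, "claw": 1}, {"tx": 2.5, "ty": 4, "tz": 0, "wx": 0, "wy": 0, "wz": 0.15, "claw": 1}, {"tx": 2.5, "ty": 4, "tz": 0, "wx": 0, "wy": 0, "wz": 0.15, "claw": 1}, {"tx": 2, "ty": 4, "tz": 0, "wx": 0, "wy": 0, "wz": 0.15, "claw": 1}, {"tx": 1, "ty": 2, "tz": 0, "wx": 0, "wy": 0, "wz": 0, "claw": 1}, {"tx": 0, "ty": 0, "tz": 0, "wx": 0, "wy": 0, "wz": 0, "claw": 1}, {"tx": 0, "ty": 0, "tz": 0, "wx": 0, "wy": 0, "wz": 0, "claw": 1}]}}

```text
clock: 4.97
tcp_pos: [0.6159, -0.0064, 0.1939]
orientation: [-0.0, 0.73, 0.683, -0.001]
wrist_force: [0.1, -0.3, -0.8]
finger_gap: 0.0485
grip_force: 62.6
```

Run:
```python
from h import *
st()
a=shot('top')['image'];b=shot('side')['image']; cv2.imwrite('pics/o1.png',np.hstack([cv2.resize(a[130:290,230:430],None,fx=2,fy=2),cv2.resize(b[130:290,240:440],None,fx=2,fy=2)]))
```

```text
t4.97 tcp cm [61.59 -0.64 19.39] yaw 1.5051 Z [-0.0011 -0.0005] F [ 0.1 -0.3 -0.8] gap mm 48.5 grip 63 j [-0.14  0.41  0.09  1.25 -0.    1.5 ]
```

View pics/o1.png

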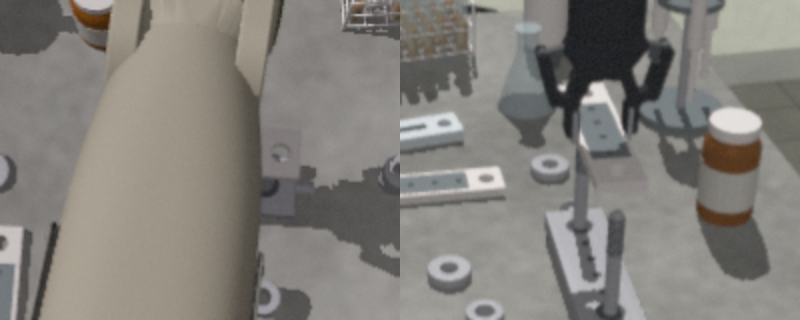

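The top crop shows the right cassette hole at about (281,153), full-frame (370,206). In the side crop the near end of the cassette is at (612,175), above the right rod tip at (617,215). I'll zoom in to measure them.

Run:
```python
from h import *
a=shot('top')['image'];b=shot('side')['image']
f=lambda c:cv2.normalize(cv2.resize(c,None,fx=8,fy=8,interpolation=cv2.INTER_CUBIC),None,0,255,cv2.NORM_MINMAX)
cv2.imwrite('pics/o2.png',np.hstack([f(a[185:235,345:395]),f(b[185:235,325:375])]))
```

```text
(no output)
```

View pics/o2.png

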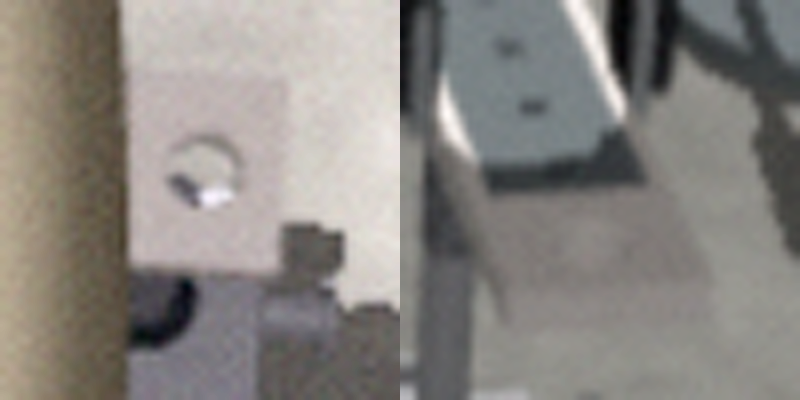

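The left panel shows the hole rim centred at (204,172), full-frame (370.0,206.0). The cassette end edge is at column 380.5, and the side panel shows its hole only faintly at about (595,240), full-frame (348.9,214.5).

Run:
```python
from h import *
d=shot('top');e=shot('side');z=.206
print('top hole',onplane(d,[[370.0,206.0]],z)[0],'rod',onplane(d,[[365.6,210.4]],.154)[0])
print('side hole',onplane(e,[[348.9,214.5]],z)[0],'rod',onplane(e,[[348.4,237.5]],.154)[0])
L=-80e-3*np.array([np.cos(1.5051),np.sin(1.5051)]);print('tcp-based hole',np.array([.6159,-.0064])+L)
W=cloud(d);m=np.zeros((480,640),bool);m[196:217,363:379]=1;print('depth z',np.median(W[m][:,2]))
W=cloud(e);print('side z',np.median(W[210:216,352:360,2]))
```

```text
top hole [ 0.60830707 -0.08489151  0.206     ] rod [ 0.61120804 -0.07946147  0.154     ]
side hole [ 0.61231093 -0.08426423  0.206     ] rod [ 0.61371582 -0.08677828  0.154     ]
tcp-based hole [ 0.61064807 -0.08622742]
depth z 0.2059046895380251
side z 0.20692737377191828
```

Call:
{"api": "carry_out", "payload": {"moves": [{"tx": 0.26, "ty": 0.52, "tz": -1.5, "wx": 0, "wy": 0, "wz": 0.003, "claw": 1}, {"tx": 0, "ty": 0, "tz": -1.5, "wx": 0, "wy": 0, "wz": 0, "claw": 1}, {"tx": 0, "ty": 0, "tz": -0.5, "wx": 0, "wy": 0, "wz": 0, "claw": 1}, {"tx": 0, "ty": 0, "tz": -0.4, "wx": 0, "wy": 0, "wz": 0, "claw": 1}, {"tx": 0, "ty": 0, "tz": -0.2, "wx": 0, "wy": 0, "wz": 0, "claw": 1}, {"tx": 0, "ty": 0, "tz": 0, "wx": 0, "wy": 0, "wz": 0, "claw": 1}]}}

```text
clock: 6.02
tcp_pos: [0.6192, -0.0004, 0.1535]
orientation: [0.0, 0.728, 0.685, 0.0]
wrist_force: [0.3, 0.8, -1.6]
finger_gap: 0.0482
grip_force: 62.5
```

Run:
```python
from h import *
print(st()['ft_torque'])
a=shot('top')['image'];b=shot('side')['image']
f=lambda c:cv2.normalize(cv2.resize(c,None,fx=6,fy=6,interpolation=cv2.INTER_CUBIC),None,0,255,cv2.NORM_MINMAX)
cv2.imwrite('pics/o3.png',np.hstack([f(a[180:240,340:400]),f(b[180:260,310:380])[:360]]))
```

```text
t6.03 tcp cm [ 6.192e+01 -4.000e-02  1.535e+01] yaw 1.5098 Z [ 0.0004 -0.0001] F [ 0.3  0.8 -1.6] gap mm 48.2 grip 63 j [-0.13  0.43  0.02  1.16 -0.    1.5 ]
[-0.05272818  0.01675531  0.00345003]
```

View pics/o3.png

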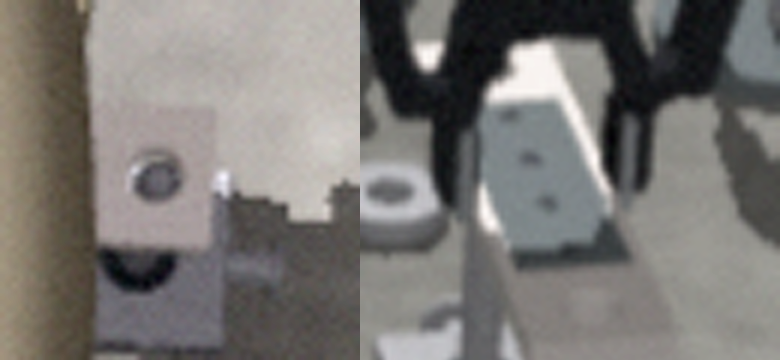

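The right rod tip at (157,179) is nearly concentric with the hole at (156,177), so I'll lower the cassette.

Call:
{"api": "carry_out", "payload": {"moves": [{"tx": 0, "ty": 0, "tz": -1, "wx": 0, "wy": 0, "wz": 0, "claw": 1}, {"tx": 0, "ty": 0, "tz": -1, "wx": 0, "wy": 0, "wz": 0, "claw": 1}, {"tx": 0, "ty": 0, "tz": -1, "wx": 0, "wy": 0, "wz": 0, "claw": 1}, {"tx": 0, "ty": 0, "tz": -1, "wx": 0, "wy": 0, "wz": 0, "claw": 1}]}}

```text
clock: 6.62
tcp_pos: [0.6192, -0.0006, 0.1125]
orientation: [0.0, 0.728, 0.685, -0.0]
wrist_force: [1.2, -2.8, -1.3]
finger_gap: 0.0487
grip_force: 62.7
```

Run:
```python
from h import *
print(st()['ft_torque'])
```

```text
t6.62 tcp cm [ 6.192e+01 -6.000e-02  1.125e+01] yaw 1.5095 Z [ 0.0002 -0.0004] F [ 1.2 -2.8 -1.3] gap mm 48.7 grip 63 j [-0.13  0.45 -0.04  1.07 -0.    1.5 ]
[-0.27496651 -0.17427898 -0.04215961]
```

Call:
{"api": "carry_out", "payload": {"moves": [{"tx": 0, "ty": -0.08, "tz": -1, "wx": 0, "wy": 0, "wz": 0, "claw": 1}, {"tx": 0, "ty": 0, "tz": -1, "wx": 0, "wy": 0, "wz": 0, "claw": 1}, {"tx": 0, "ty": 0, "tz": -1, "wx": 0, "wy": 0, "wz": 0, "claw": 1}, {"tx": 0, "ty": 0, "tz": -1, "wx": 0, "wy": 0, "wz": 0, "claw": 1}, {"tx": 0, "ty": 0, "tz": -1, "wx": 0, "wy": 0, "wz": 0, "claw": 1}, {"tx": 0, "ty": 0, "tz": -1, "wx": 0, "wy": 0, "wz": 0, "claw": 1}, {"tx": 0, "ty": 0, "tz": -1, "wx": 0, "wy": 0, "wz": 0, "claw": 1}, {"tx": 0, "ty": 0, "tz": -0.6, "wx": 0, "wy": 0, "wz": 0, "claw": 1}]}}

```text
clock: 7.62
tcp_pos: [0.6189, -0.0011, 0.0365]
orientation: [-0.0, 0.728, 0.685, -0.0]
wrist_force: [0.7, -0.3, -1.9]
finger_gap: 0.0482
grip_force: 62.6
```

Call:
{"api": "carry_out", "payload": {"moves": [{"tx": 0, "ty": 0, "tz": -0.3, "wx": 0, "wy": 0, "wz": 0, "claw": 1}, {"tx": 0, "ty": 0, "tz": -0.2, "wx": 0, "wy": 0, "wz": 0, "claw": 1}, {"tx": 0, "ty": 0, "tz": -0.1, "wx": 0, "wy": 0, "wz": 0, "claw": 1}, {"tx": 0, "ty": 0, "tz": 0, "wx": 0, "wy": 0, "wz": 0, "claw": 1}]}}

```text
clock: 8.12
tcp_pos: [0.6192, -0.0012, 0.0315]
orientation: [0.0, 0.728, 0.685, 0.0]
wrist_force: [0.1, 0.3, -0.5]
finger_gap: 0.0481
grip_force: 62.6
```

Run:
```python
from h import *
print(st()['ft_torque'])
```

```text
t8.12 tcp cm [61.92 -0.12  3.15] yaw 1.5098 Z [ 0.0003 -0.    ] F [ 0.1  0.3 -0.5] gap mm 48.1 grip 63 j [-0.13  0.52 -0.15  0.9  -0.    1.5 ]
[0.00298117 0.06130493 0.0312597 ]
```

Call:
{"api": "carry_out", "payload": {"moves": [{"tx": 0, "ty": 0, "tz": -0.2, "wx": 0, "wy": 0, "wz": 0, "claw": 1}, {"tx": 0, "ty": 0, "tz": 0, "wx": 0, "wy": 0, "wz": 0, "claw": 1}, {"tx": 0, "ty": 0, "tz": 0, "wx": 0, "wy": 0, "wz": 0, "claw": -0.5}, {"tx": 0, "ty": 0, "tz": 0, "wx": 0, "wy": 0, "wz": 0, "claw": -1}, {"tx": 0, "ty": 0, "tz": 0, "wx": 0, "wy": 0, "wz": 0, "claw": -1}, {"tx": 0, "ty": 0, "tz": 0, "wx": 0, "wy": 0, "wz": 0, "claw": -1}, {"tx": 0, "ty": 0, "tz": 1, "wx": 0, "wy": 0, "wz": 0, "claw": -1}, {"tx": 0, "ty": 0, "tz": 3, "wx": 0, "wy": 0, "wz": 0, "claw": -1}]}}

```text
clock: 9.12
tcp_pos: [0.6177, -0.001, 0.0686]
orientation: [-0.001, 0.728, 0.685, -0.001]
wrist_force: [0.2, -1.6, -0.3]
finger_gap: 0.0856
grip_force: 0.0
```

Call:
{"api": "carry_out", "payload": {"moves": [{"tx": 0, "ty": 0, "tz": 4, "wx": 0, "wy": 0, "wz": 0, "claw": -1}, {"tx": 0, "ty": 0, "tz": 5, "wx": 0, "wy": 0, "wz": 0, "claw": -1}, {"tx": 0, "ty": 0, "tz": 4, "wx": 0, "wy": 0, "wz": 0.15, "claw": -1}, {"tx": -1.5, "ty": 2, "tz": 0, "wx": 0, "wy": 0, "wz": 0.18, "claw": -1}, {"tx": -2.5, "ty": 3.5, "tz": 0, "wx": 0, "wy": 0, "wz": 0.18, "claw": -1}, {"tx": -2.5, "ty": 3.5, "tz": 0, "wx": 0, "wy": 0, "wz": 0.18, "claw": -1}, {"tx": -2.5, "ty": 3.5, "tz": 0, "wx": 0, "wy": 0, "wz": 0.18, "claw": -1}, {"tx": -2.5, "ty": 4, "tz": 0, "wx": 0, "wy": 0, "wz": 0.18, "claw": -1}]}}

```text
clock: 10.12
tcp_pos: [0.5034, 0.1647, 0.2002]
orientation: [0.001, 0.284, 0.959, 0.0]
wrist_force: [0.1, 0.7, -1.4]
finger_gap: 0.0855
grip_force: 0.0
```

Call:
{"api": "carry_out", "payload": {"moves": [{"tx": -2.5, "ty": 4, "tz": -3, "wx": 0, "wy": 0, "wz": 0.18, "claw": -1}, {"tx": -1.4, "ty": 2.8, "tz": -4, "wx": 0, "wy": 0, "wz": 0.18, "claw": -1}, {"tx": 0, "ty": 0, "tz": -4, "wx": 0, "wy": 0, "wz": 0.175, "claw": -1}, {"tx": 0, "ty": 0, "tz": 0, "wx": 0, "wy": 0, "wz": 0, "claw": -1}, {"tx": 0, "ty": 0, "tz": 0, "wx": 0, "wy": 0, "wz": 0, "claw": -1}]}}

```text
clock: 10.75
tcp_pos: [0.4662, 0.2319, 0.091]
orientation: [0.001, 0.025, 1.0, 0.0]
wrist_force: [0.2, -0.1, 0.3]
finger_gap: 0.0854
grip_force: 0.0
```

Run:
```python
from h import *
st()
e=shot('side');W=cloud(e);z=W[...,2]
for nm,c,lo in(('c1',(.4668,.2321),.007),('pl',(.4385,.3605),.01)):
    m=(z>lo)&(z<.025)&(abs(W[...,0]-c[0])<.13)&(abs(W[...,1]-c[1])<.06)
    r=cv2.minAreaRect(W[m][:,:2].astype(np.float32));print(nm,np.round(r[0],4),np.round(r[1],3),r[2])
m=(z>.03)&(z<.06)&(abs(W[...,0]-.618)<.06)&(abs(W[...,1])<.11); print('stack z',np.percentile(z[m],[10,50,90]))
```

```text
t10.75 tcp cm [46.62 23.19  9.1 ] yaw 3.0915 Z [0.0017 0.0006] F [ 0.2 -0.1  0.3] gap mm 85.4 grip 0 j [ 0.31  0.3  -0.34  0.94  0.    0.36]
c1 [0.4673 0.2324] [0.062 0.201] 86.82191467285156
pl [0.4391 0.3616] [0.201 0.064] 6.64440393447876
stack z [0.03132666 0.0421192  0.04507388]
```

Well aligned, so I'll go down, grip and lift.

Call:
{"api": "carry_out", "payload": {"moves": [{"tx": -0.05, "ty": 0, "tz": -4, "wx": 0, "wy": 0, "wz": 0, "claw": -1}, {"tx": 0, "ty": 0, "tz": -3, "wx": 0, "wy": 0, "wz": 0, "claw": -1}, {"tx": 0, "ty": 0, "tz": -1.3, "wx": 0, "wy": 0, "wz": 0, "claw": -1}, {"tx": 0, "ty": 0, "tz": -0.75, "wx": 0, "wy": 0, "wz": 0, "claw": -1}, {"tx": 0, "ty": 0, "tz": 0, "wx": 0, "wy": 0, "wz": 0, "claw": -1}, {"tx": 0, "ty": 0, "tz": 0, "wx": 0, "wy": 0, "wz": 0, "claw": 1}, {"tx": 0, "ty": 0, "tz": 0, "wx": 0, "wy": 0, "wz": 0, "claw": 1}, {"tx": 0, "ty": 0, "tz": 0, "wx": 0, "wy": 0, "wz": 0, "claw": 1}]}}

```text
clock: 11.8
tcp_pos: [0.4655, 0.2322, 0.0]
orientation: [0.001, 0.023, 1.0, 0.0]
wrist_force: [-0.7, 0.2, 6.0]
finger_gap: 0.0482
grip_force: 62.5
```

Call:
{"api": "carry_out", "payload": {"moves": [{"tx": 0, "ty": 0, "tz": 0, "wx": 0, "wy": 0, "wz": 0, "claw": 1}, {"tx": 0, "ty": 0, "tz": 0, "wx": 0, "wy": 0, "wz": 0, "claw": 1}]}}

```text
clock: 12.05
tcp_pos: [0.4655, 0.2323, -0.0]
orientation: [0.001, 0.023, 1.0, 0.0]
wrist_force: [-0.4, 0.7, 5.5]
finger_gap: 0.0487
grip_force: 62.5
```

Run:
```python
from h import *
st()
```

```text
t12.05 tcp cm [46.55 23.23 -0.  ] yaw 3.0949 Z [0.002  0.0009] F [-0.4  0.7  5.5] gap mm 48.7 grip 62 j [ 0.31  0.4  -0.45  0.72  0.    0.35]
```

Call:
{"api": "carry_out", "payload": {"moves": [{"tx": 0, "ty": 0, "tz": 2, "wx": 0, "wy": 0, "wz": 0, "claw": 1}, {"tx": 0, "ty": 0, "tz": 5, "wx": 0, "wy": 0, "wz": 0, "claw": 1}, {"tx": 0, "ty": 0, "tz": 5, "wx": 0, "wy": 0, "wz": 0, "claw": 1}, {"tx": 0, "ty": 0, "tz": 5, "wx": 0, "wy": 0, "wz": -0.12, "claw": 1}, {"tx": 1, "ty": -1.5, "tz": 1.5, "wx": 0, "wy": 0, "wz": -0.15, "claw": 1}, {"tx": 1.5, "ty": -2.5, "tz": 0, "wx": 0, "wy": 0, "wz": -0.15, "claw": 1}, {"tx": 1.5, "ty": -2.5, "tz": 0, "wx": 0, "wy": 0, "wz": -0.15, "claw": 1}, {"tx": 1.5, "ty": -2.5, "tz": 0, "wx": 0, "wy": 0, "wz": -0.15, "claw": 1}]}}

```text
clock: 13.05
tcp_pos: [0.5197, 0.1411, 0.1839]
orientation: [-0.0, 0.376, 0.927, 0.0]
wrist_force: [0.3, -0.2, -1.5]
finger_gap: 0.0483
grip_force: 62.5
```

Call:
{"api": "carry_out", "payload": {"moves": [{"tx": 2, "ty": -3, "tz": 0, "wx": 0, "wy": 0, "wz": -0.15, "claw": 1}, {"tx": 2, "ty": -3, "tz": 0, "wx": 0, "wy": 0, "wz": -0.15, "claw": 1}, {"tx": 2, "ty": -3, "tz": 0, "wx": 0, "wy": 0, "wz": -0.15, "claw": 1}, {"tx": 2, "ty": -3, "tz": 0, "wx": 0, "wy": 0, "wz": -0.15, "claw": 1}, {"tx": 1.85, "ty": -2.3, "tz": 0, "wx": 0, "wy": 0, "wz": -0.15, "claw": 1}, {"tx": 0, "ty": 0, "tz": 0, "wx": 0, "wy": 0, "wz": -0.115, "claw": 1}, {"tx": 0, "ty": 0, "tz": 0, "wx": 0, "wy": 0, "wz": 0, "claw": 1}, {"tx": 0, "ty": 0, "tz": 0, "wx": 0, "wy": 0, "wz": 0, "claw": 1}]}}

```text
clock: 14.05
tcp_pos: [0.6177, -0.0008, 0.1837]
orientation: [-0.0, 0.728, 0.686, -0.0]
wrist_force: [0.2, 1.0, -1.4]
finger_gap: 0.0481
grip_force: 62.5
```

```bash
cat >> h.py <<'E'
def zoom(fn):
    st();a=shot('top')['image'];b=shot('side')['image']
    f=lambda c:cv2.normalize(cv2.resize(c,None,fx=6,fy=6,interpolation=cv2.INTER_CUBIC),None,0,255,cv2.NORM_MINMAX)
    cv2.imwrite(fn,np.hstack([f(a[180:240,340:400]),f(b[180:250,310:380])[:360]]))
E
python3 - <<'E'
from h import *
zoom('pics/p1.png')
E
```

```text
t14.05 tcp cm [61.77 -0.08 18.37] yaw 1.5121 Z [-0.0005  0.    ] F [ 0.2  1.  -1.4] gap mm 48.1 grip 63 j [-0.13  0.41  0.07  1.23 -0.    1.5 ]
```

View pics/p1.png

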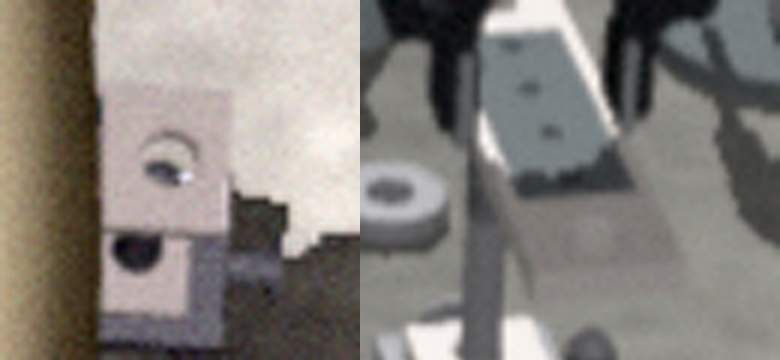

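The left panel shows the held cassette's hole at (170,160), full-frame (367.8,206.2), with the rod tip visible through its lower part. The first cassette lies on the block below.

Run:
```python
from h import *
d=shot('top')
print(onplane(d,[[367.8,206.2]],.1957)[0], np.array([.6177,-.0008])-.08*np.array([np.cos(1.5121),np.sin(1.5121)]))
```

```text
[ 0.61032739 -0.08120657  0.1957    ] [ 0.61300699 -0.08066223]
```

Call:
{"api": "carry_out", "payload": {"moves": [{"tx": 0.13, "ty": 0.15, "tz": -1, "wx": 0, "wy": 0, "wz": -0.002, "claw": 1}, {"tx": 0, "ty": 0, "tz": -1, "wx": 0, "wy": 0, "wz": 0, "claw": 1}, {"tx": 0, "ty": 0, "tz": -1, "wx": 0, "wy": 0, "wz": 0, "claw": 1}, {"tx": 0, "ty": 0, "tz": -0.5, "wx": 0, "wy": 0, "wz": 0, "claw": 1}, {"tx": 0, "ty": 0, "tz": -0.5, "wx": 0, "wy": 0, "wz": 0, "claw": 1}, {"tx": 0, "ty": 0, "tz": -0.5, "wx": 0, "wy": 0, "wz": 0, "claw": 1}, {"tx": 0, "ty": 0, "tz": 0, "wx": 0, "wy": 0, "wz": 0, "claw": 1}]}}

```text
clock: 15.08
tcp_pos: [0.6191, 0.0004, 0.1384]
orientation: [-0.0, 0.729, 0.684, -0.0]
wrist_force: [0.3, -0.3, -1.2]
finger_gap: 0.0484
grip_force: 62.6
```

Run:
```python
from h import *
print(st()['ft_torque'])
```

```text
t15.07 tcp cm [6.191e+01 4.000e-02 1.384e+01] yaw 1.5078 Z [-0.0006  0.0001] F [ 0.3 -0.3 -1.2] gap mm 48.4 grip 63 j [-0.13  0.44 -0.    1.13 -0.    1.5 ]
[ 0.0006748  -0.03744992 -0.01425636]
```

Call:
{"api": "carry_out", "payload": {"moves": [{"tx": 0, "ty": 0, "tz": -1, "wx": 0, "wy": 0, "wz": 0, "claw": 1}, {"tx": 0, "ty": 0, "tz": -1, "wx": 0, "wy": 0, "wz": 0, "claw": 1}, {"tx": 0, "ty": 0, "tz": -1, "wx": 0, "wy": 0, "wz": 0, "claw": 1}, {"tx": 0, "ty": 0, "tz": -1, "wx": 0, "wy": 0, "wz": 0, "claw": 1}, {"tx": 0, "ty": 0, "tz": -1, "wx": 0, "wy": 0, "wz": 0, "claw": 1}, {"tx": 0, "ty": 0, "tz": -1, "wx": 0, "wy": 0, "wz": 0, "claw": 1}, {"tx": 0, "ty": 0, "tz": -1, "wx": 0, "wy": 0, "wz": 0, "claw": 1}, {"tx": 0, "ty": 0, "tz": -1, "wx": 0, "wy": 0, "wz": 0, "claw": 1}]}}

```text
clock: 16.08
tcp_pos: [0.6195, 0.0004, 0.0582]
orientation: [0.0, 0.729, 0.684, 0.0]
wrist_force: [-0.4, -0.4, -1.9]
finger_gap: 0.0482
grip_force: 62.6
```

Call:
{"api": "carry_out", "payload": {"moves": [{"tx": 0, "ty": 0, "tz": -0.7, "wx": 0, "wy": 0, "wz": 0, "claw": 1}, {"tx": 0, "ty": 0, "tz": -0.5, "wx": 0, "wy": 0, "wz": 0, "claw": 1}, {"tx": 0, "ty": 0, "tz": -0.2, "wx": 0, "wy": 0, "wz": 0, "claw": 1}, {"tx": 0, "ty": 0, "tz": 0, "wx": 0, "wy": 0, "wz": 0, "claw": 1}]}}

```text
clock: 16.58
tcp_pos: [0.6195, 0.0004, 0.0449]
orientation: [0.0, 0.729, 0.684, 0.0]
wrist_force: [0.5, 0.3, -2.2]
finger_gap: 0.0484
grip_force: 62.6
```

Run:
```python
from h import *
print(st()['ft_torque'])
```

```text
t16.57 tcp cm [6.195e+01 4.000e-02 4.490e+00] yaw 1.5078 Z [ 0.0003 -0.0001] F [ 0.5  0.3 -2.2] gap mm 48.4 grip 63 j [-0.13  0.51 -0.13  0.93 -0.    1.5 ]
[ 0.06766415 -0.03817738  0.04013846]
```

Call:
{"api": "carry_out", "payload": {"moves": [{"tx": 0, "ty": 0, "tz": -0.25, "wx": 0, "wy": 0, "wz": 0, "claw": 1}, {"tx": 0, "ty": 0, "tz": 0, "wx": 0, "wy": 0, "wz": 0, "claw": 1}, {"tx": 0, "ty": 0, "tz": 0, "wx": 0, "wy": 0, "wz": 0, "claw": -0.5}, {"tx": 0, "ty": 0, "tz": 0, "wx": 0, "wy": 0, "wz": 0, "claw": -1}, {"tx": 0, "ty": 0, "tz": 0, "wx": 0, "wy": 0, "wz": 0, "claw": -1}, {"tx": 0, "ty": 0, "tz": 0, "wx": 0, "wy": 0, "wz": 0, "claw": -1}, {"tx": 0, "ty": 0, "tz": 1, "wx": 0, "wy": 0, "wz": 0, "claw": -1}, {"tx": 0, "ty": 0, "tz": 3, "wx": 0, "wy": 0, "wz": 0, "claw": -1}]}}

```text
clock: 17.58
tcp_pos: [0.618, 0.0005, 0.0816]
orientation: [-0.001, 0.729, 0.684, -0.001]
wrist_force: [0.1, 1.2, -0.3]
finger_gap: 0.0853
grip_force: 0.0
```

Call:
{"api": "carry_out", "payload": {"moves": [{"tx": 0, "ty": 0, "tz": 4, "wx": 0, "wy": 0, "wz": 0, "claw": -1}, {"tx": 0, "ty": 0, "tz": 5, "wx": 0, "wy": 0, "wz": 0, "claw": -1}, {"tx": 0, "ty": 0, "tz": 3, "wx": 0, "wy": 0, "wz": 0.174, "claw": -1}, {"tx": -2.2, "ty": 3.1, "tz": 0, "wx": 0, "wy": 0, "wz": 0.174, "claw": -1}, {"tx": -2, "ty": 4, "tz": 0, "wx": 0, "wy": 0, "wz": 0.174, "claw": -1}, {"tx": -2, "ty": 4, "tz": 0, "wx": 0, "wy": 0, "wz": 0.174, "claw": -1}, {"tx": -2, "ty": 4, "tz": 0, "wx": 0, "wy": 0, "wz": 0.174, "claw": -1}, {"tx": -2, "ty": 4, "tz": 0, "wx": 0, "wy": 0, "wz": 0.174, "claw": -1}]}}

```text
clock: 18.58
tcp_pos: [0.5168, 0.1925, 0.2033]
orientation: [0.001, 0.288, 0.958, 0.0]
wrist_force: [0.1, 0.3, -0.1]
finger_gap: 0.0853
grip_force: 0.0
```

Call:
{"api": "carry_out", "payload": {"moves": [{"tx": -2, "ty": 4, "tz": -1, "wx": 0, "wy": 0, "wz": 0.174, "claw": -1}, {"tx": -2, "ty": 4, "tz": -3, "wx": 0, "wy": 0, "wz": 0.174, "claw": -1}, {"tx": -2, "ty": 4, "tz": -3, "wx": 0, "wy": 0, "wz": 0.174, "claw": -1}, {"tx": -2, "ty": 5, "tz": -3, "wx": 0, "wy": 0, "wz": 0.174, "claw": -1}, {"tx": 0, "ty": 0, "tz": 0, "wx": 0, "wy": 0, "wz": 0, "claw": -1}, {"tx": 0, "ty": 0, "tz": 0, "wx": 0, "wy": 0, "wz": 0, "claw": -1}]}}

```text
clock: 19.32
tcp_pos: [0.4375, 0.3616, 0.103]
orientation: [0.0, -0.053, 0.999, -0.0]
wrist_force: [0.3, 1.1, 0.5]
finger_gap: 0.0851
grip_force: 0.0
```

Run:
```python
from h import *
st()
d=shot('top');e=shot('side')
for dd in(d,e):
    W=cloud(dd);z=W[...,2]
    m=(z>.01)&(z<.026)&(abs(W[...,0]-.437)<.13)&(abs(W[...,1]-.361)<.07);r=cv2.minAreaRect(W[m][:,:2].astype(np.float32));print('pl',np.round(r[0],4),np.round(r[1],3),r[2])
    m=(z>.047)&(z<.062)&(abs(W[...,0]-.618)<.06)&(abs(W[...,1])<.12);r=cv2.minAreaRect(W[m][:,:2].astype(np.float32)); print('stack z',np.percentile(z[m],[10,50,90]),r)
```

```text
t19.32 tcp cm [43.75 36.16 10.3 ] yaw -3.0353 Z [0.0006 0.    ] F [0.3 1.1 0.5] gap mm 85.1 grip 0 j [ 0.55  0.37 -0.2   1.   -0.    0.44]
pl [0.4361 0.3634] [0.199 0.053] 6.351243495941162
stack z [0.05048515 0.05369508 0.0567538 ] ((0.6164456605911255, 0.00021604448556900024), (0.20026351511478424, 0.0517478808760643), 86.70221710205078)
pl [0.4393 0.3612] [0.202 0.062] 6.631968975067139
stack z [0.05205223 0.05479919 0.05694025] ((0.6193276643753052, -0.003744781017303467), (0.20448140799999237, 0.05191630497574806), 86.60440063476562)
```

Call:
{"api": "carry_out", "payload": {"moves": [{"tx": 0.13, "ty": 0, "tz": -5, "wx": 0, "wy": 0, "wz": 0.003, "claw": -1}, {"tx": 0, "ty": 0, "tz": -3, "wx": 0, "wy": 0, "wz": 0, "claw": -1}, {"tx": 0, "ty": 0, "tz": -1.5, "wx": 0, "wy": 0, "wz": 0, "claw": -1}, {"tx": 0, "ty": 0, "tz": -0.6, "wx": 0, "wy": 0, "wz": 0, "claw": -1}, {"tx": 0, "ty": 0, "tz": 0, "wx": 0, "wy": 0, "wz": 0, "claw": -1}, {"tx": 0, "ty": 0, "tz": 0, "wx": 0, "wy": 0, "wz": 0, "claw": 1}, {"tx": 0, "ty": 0, "tz": 0, "wx": 0, "wy": 0, "wz": 0, "claw": 1}, {"tx": 0, "ty": 0, "tz": 0, "wx": 0, "wy": 0, "wz": 0, "claw": 1}], "newtons": 90}}

```text
clock: 20.42
tcp_pos: [0.4395, 0.3621, 0.0029]
orientation: [0.001, -0.055, 0.999, 0.001]
wrist_force: [-1.6, 0.1, 7.2]
finger_gap: 0.0479
grip_force: 93.9
```

Call:
{"api": "carry_out", "payload": {"moves": [{"tx": 0, "ty": 0, "tz": 0, "wx": 0, "wy": 0, "wz": 0, "claw": 1}, {"tx": 0, "ty": 0, "tz": 0, "wx": 0, "wy": 0, "wz": 0, "claw": 1}]}}

```text
clock: 20.68
tcp_pos: [0.4396, 0.3621, 0.0029]
orientation: [0.001, -0.055, 0.999, 0.001]
wrist_force: [-1.0, 0.7, 5.9]
finger_gap: 0.0474
grip_force: 93.9
```

Run:
```python
from h import *
st()
```

```text
t20.68 tcp cm [43.96 36.21  0.29] yaw -3.0321 Z [0.0022 0.0017] F [-1.   0.7  5.9] gap mm 47.4 grip 94 j [ 0.55  0.47 -0.32  0.78  0.    0.44]
```

Call:
{"api": "carry_out", "payload": {"moves": [{"tx": 0, "ty": 0, "tz": 2, "wx": 0, "wy": 0, "wz": 0, "claw": 1}, {"tx": 0, "ty": 0, "tz": 5, "wx": 0, "wy": 0, "wz": 0, "claw": 1}, {"tx": 0, "ty": 0, "tz": 5, "wx": 0, "wy": 0, "wz": 0, "claw": 1}, {"tx": 0, "ty": 0, "tz": 5, "wx": 0, "wy": 0, "wz": -0.143, "claw": 1}, {"tx": 1, "ty": -2.2, "tz": 1.2, "wx": 0, "wy": 0, "wz": -0.16, "claw": 1}, {"tx": 2, "ty": -4, "tz": 0, "wx": 0, "wy": 0, "wz": -0.16, "claw": 1}, {"tx": 2, "ty": -4, "tz": 0, "wx": 0, "wy": 0, "wz": -0.16, "claw": 1}, {"tx": 2, "ty": -4, "tz": 0, "wx": 0, "wy": 0, "wz": -0.16, "claw": 1}]}}

```text
clock: 21.68
tcp_pos: [0.5085, 0.2182, 0.183]
orientation: [-0.0, 0.333, 0.943, -0.0]
wrist_force: [0.2, -0.3, -4.3]
finger_gap: 0.047
grip_force: 94.1
```

Call:
{"api": "carry_out", "payload": {"moves": [{"tx": 2, "ty": -4, "tz": 0, "wx": 0, "wy": 0, "wz": -0.16, "claw": 1}, {"tx": 2, "ty": -4, "tz": 0, "wx": 0, "wy": 0, "wz": -0.16, "claw": 1}, {"tx": 2, "ty": -4, "tz": 0, "wx": 0, "wy": 0, "wz": -0.16, "claw": 1}, {"tx": 2, "ty": -4, "tz": 0, "wx": 0, "wy": 0, "wz": -0.16, "claw": 1}, {"tx": 2, "ty": -4, "tz": 0, "wx": 0, "wy": 0, "wz": -0.16, "claw": 1}, {"tx": 1, "ty": -2, "tz": 0, "wx": 0, "wy": 0, "wz": -0.16, "claw": 1}, {"tx": 0, "ty": 0, "tz": 0, "wx": 0, "wy": 0, "wz": 0, "claw": 1}, {"tx": 0, "ty": 0, "tz": 0, "wx": 0, "wy": 0, "wz": 0, "claw": 1}]}}

```text
clock: 22.68
tcp_pos: [0.6179, -0.0, 0.1828]
orientation: [-0.001, 0.728, 0.685, -0.0]
wrist_force: [0.1, -0.0, -3.8]
finger_gap: 0.0474
grip_force: 94.1
```

Run:
```python
from h import *
zoom('pics/q1.png')
```

```text
t22.68 tcp cm [61.79 -0.   18.28] yaw 1.5098 Z [-0.0015  0.0006] F [ 0.1 -0.  -3.8] gap mm 47.4 grip 94 j [-0.13  0.41  0.07  1.23  0.    1.5 ]
```

View pics/q1.png

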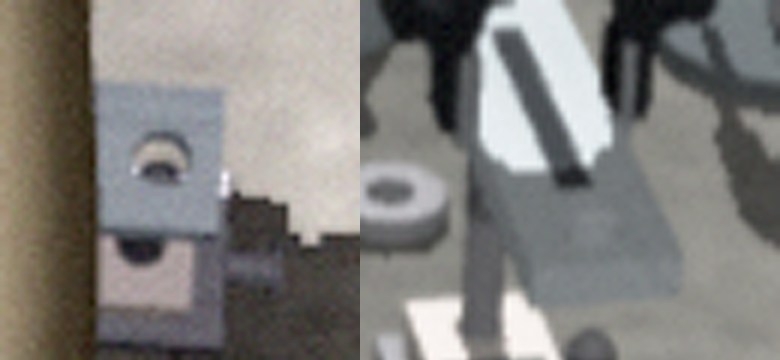

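The plate hole is at (161,160), full-frame (366.3,206.2), with the rod tip seen through its lower half. That puts it about 1 mm too far to +y.

Call:
{"api": "carry_out", "payload": {"moves": [{"tx": 0.13, "ty": -0.12, "tz": -1, "wx": 0, "wy": 0, "wz": 0, "claw": 1}, {"tx": 0, "ty": 0, "tz": -1, "wx": 0, "wy": 0, "wz": 0, "claw": 1}, {"tx": 0, "ty": 0, "tz": -1, "wx": 0, "wy": 0, "wz": 0, "claw": 1}, {"tx": 0, "ty": 0, "tz": -0.5, "wx": 0, "wy": 0, "wz": 0, "claw": 1}, {"tx": 0, "ty": 0, "tz": -0.5, "wx": 0, "wy": 0, "wz": 0, "claw": 1}, {"tx": 0, "ty": 0, "tz": -0.5, "wx": 0, "wy": 0, "wz": 0, "claw": 1}, {"tx": 0, "ty": 0, "tz": 0, "wx": 0, "wy": 0, "wz": 0, "claw": 1}]}}

```text
clock: 23.65
tcp_pos: [0.6198, -0.0019, 0.1379]
orientation: [-0.0, 0.729, 0.684, -0.0]
wrist_force: [-0.1, -0.1, -3.5]
finger_gap: 0.0474
grip_force: 94.1
```

Run:
```python
from h import *
print(st()['ft_torque'])
```

```text
t23.65 tcp cm [61.98 -0.19 13.79] yaw 1.5077 Z [-0.0006  0.0001] F [-0.1 -0.1 -3.5] gap mm 47.4 grip 94 j [-0.13  0.44  0.    1.13 -0.    1.5 ]
[-0.04208945  0.04069681 -0.05588426]
```

Call:
{"api": "carry_out", "payload": {"moves": [{"tx": -0.06, "ty": 0.05, "tz": -1, "wx": 0, "wy": 0, "wz": 0, "claw": 1}, {"tx": 0, "ty": 0, "tz": -1, "wx": 0, "wy": 0, "wz": 0, "claw": 1}, {"tx": 0, "ty": 0, "tz": -1, "wx": 0, "wy": 0, "wz": 0, "claw": 1}, {"tx": 0, "ty": 0, "tz": -1, "wx": 0, "wy": 0, "wz": 0, "claw": 1}, {"tx": 0, "ty": 0, "tz": -1, "wx": 0, "wy": 0, "wz": 0, "claw": 1}, {"tx": 0, "ty": 0, "tz": -1, "wx": 0, "wy": 0, "wz": 0, "claw": 1}, {"tx": 0, "ty": 0, "tz": -1, "wx": 0, "wy": 0, "wz": 0, "claw": 1}, {"tx": 0, "ty": 0, "tz": -0.6, "wx": 0, "wy": 0, "wz": 0, "claw": 1}]}}

```text
clock: 24.65
tcp_pos: [0.6191, -0.0013, 0.0615]
orientation: [-0.0, 0.729, 0.684, -0.0]
wrist_force: [-0.5, -0.2, -3.3]
finger_gap: 0.0479
grip_force: 94.1
```

Call:
{"api": "carry_out", "payload": {"moves": [{"tx": 0, "ty": 0, "tz": -0.3, "wx": 0, "wy": 0, "wz": 0, "claw": 1}, {"tx": 0, "ty": 0, "tz": 0, "wx": 0, "wy": 0, "wz": 0, "claw": 1}, {"tx": 0, "ty": 0, "tz": 0, "wx": 0, "wy": 0, "wz": 0, "claw": 1}]}}

```text
clock: 25.02
tcp_pos: [0.6197, -0.0014, 0.0597]
orientation: [0.0, 0.729, 0.684, 0.0]
wrist_force: [0.0, 0.1, -3.4]
finger_gap: 0.0476
grip_force: 94.1
```

Run:
```python
from h import *
print(st()['ft_torque'])
# sleeves and washers again
for n in('top','side'):
    W=cloud(shot(n));z=W[...,2]
    for nm,c,h in(('sR',(.626,-.236),.05),('sN',(.48,-.0765),.05),('wL',(.632,.2465),.012),('wN',(.4665,.0555),.012)):
        m=(z>h-.008)&(z<h+.012)&(abs(W[...,0]-c[0])<.05)&(abs(W[...,1]-c[1])<.05)
        if m.sum()<20: print(n,nm,'hidden');continue
        print(n,nm,np.round(cv2.minEnclosingCircle(W[m][:,:2].astype(np.float32)),4) if 0 else [np.round(v,4) for v in cv2.minAreaRect(W[m][:,:2].astype(np.float32))[:2]],np.round(np.median(z[m]),3),m.sum())
```

```text
t25.02 tcp cm [61.97 -0.14  5.97] yaw 1.5078 Z [ 0.0008 -0.0001] F [ 0.   0.1 -3.4] gap mm 47.6 grip 94 j [-0.13  0.5  -0.11  0.96 -0.    1.5 ]
[ 0.0328397  -0.01989145 -0.02289248]
top sR [array([ 0.6244, -0.2337]), array([0.0394, 0.0376])] 0.049 181
top sN [array([ 0.4785, -0.0767]), array([0.034 , 0.0388])] 0.05 173
top wL [array([0.6329, 0.2463]), array([0.0982, 0.0987])] 0.011 344
top wN hidden
side sR [array([ 0.6271, -0.2378]), array([0.0393, 0.0389])] 0.05 275
side sN [array([ 0.4825, -0.0791]), array([0.0402, 0.0362])] 0.05 223
side wL [array([0.6234, 0.2449]), array([0.0987, 0.0695])] 0.011 74
side wN [array([0.4727, 0.0548]), array([0.0831, 0.0982])] 0.012 285
```

Call:
{"api": "carry_out", "payload": {"moves": [{"tx": 0, "ty": 0, "tz": -0.25, "wx": 0, "wy": 0, "wz": 0, "claw": 1}, {"tx": 0, "ty": 0, "tz": 0, "wx": 0, "wy": 0, "wz": 0, "claw": 1}, {"tx": 0, "ty": 0, "tz": 0, "wx": 0, "wy": 0, "wz": 0, "claw": -0.5}, {"tx": 0, "ty": 0, "tz": 0, "wx": 0, "wy": 0, "wz": 0, "claw": -1}, {"tx": 0, "ty": 0, "tz": 0, "wx": 0, "wy": 0, "wz": 0, "claw": -1}, {"tx": 0, "ty": 0, "tz": 0, "wx": 0, "wy": 0, "wz": 0, "claw": -1}, {"tx": 0, "ty": 0, "tz": 1, "wx": 0, "wy": 0, "wz": 0, "claw": -1}, {"tx": 0, "ty": 0, "tz": 3, "wx": 0, "wy": 0, "wz": 0, "claw": -1}]}}

```text
clock: 26.12
tcp_pos: [0.618, -0.0012, 0.0961]
orientation: [-0.001, 0.729, 0.684, -0.001]
wrist_force: [0.4, -0.4, -0.1]
finger_gap: 0.0855
grip_force: 0.0
```

Call:
{"api": "carry_out", "payload": {"moves": [{"tx": 0, "ty": 0, "tz": 5, "wx": 0, "wy": 0, "wz": 0, "claw": -1}, {"tx": 0, "ty": 0, "tz": 5, "wx": 0, "wy": 0, "wz": 0, "claw": -1}, {"tx": 0.1, "ty": -3.4, "tz": 0, "wx": 0, "wy": 0, "wz": 0, "claw": -1}, {"tx": 0.2, "ty": -5, "tz": 0, "wx": 0, "wy": 0, "wz": 0, "claw": -1}, {"tx": 0.2, "ty": -5, "tz": 0, "wx": 0, "wy": 0, "wz": 0, "claw": -1}, {"tx": 0.2, "ty": -5, "tz": 0, "wx": 0, "wy": 0, "wz": 0, "claw": -1}, {"tx": 0, "ty": -5, "tz": -3, "wx": 0, "wy": 0, "wz": 0, "claw": -1}, {"tx": 0, "ty": 0, "tz": -5, "wx": 0, "wy": 0, "wz": 0, "claw": -1}]}}

```text
clock: 27.12
tcp_pos: [0.6281, -0.2407, 0.1187]
orientation: [0.004, 0.731, 0.683, 0.001]
wrist_force: [0.7, 0.6, -1.2]
finger_gap: 0.0855
grip_force: 0.0
```

Call:
{"api": "carry_out", "payload": {"moves": [{"tx": 0, "ty": 0, "tz": 0, "wx": 0, "wy": 0, "wz": 0, "claw": -1}, {"tx": 0, "ty": 0, "tz": 0, "wx": 0, "wy": 0, "wz": 0, "claw": -1}]}}

```text
clock: 27.38
tcp_pos: [0.6271, -0.2351, 0.1187]
orientation: [0.001, 0.729, 0.685, 0.0]
wrist_force: [0.5, 0.1, 0.2]
finger_gap: 0.0857
grip_force: 0.0
```

Run:
```python
from h import *
st()
for n in('top','side'):
    W=cloud(shot(n));z=W[...,2]
    m=(z>.062)&(z<.08)&(abs(W[...,0]-.618)<.06)&(abs(W[...,1])<.12);r=cv2.minAreaRect(W[m][:,:2].astype(np.float32)); print(n,'plate z',np.percentile(z[m],[10,50,90]),r)
```

```text
t27.38 tcp cm [ 62.71 -23.51  11.87] yaw 1.5085 Z [ 0.0014 -0.0007] F [0.5 0.1 0.2] gap mm 85.7 grip 0 j [-0.48  0.54  0.12  1.15  0.    1.15]
top plate z [0.06663929 0.06967304 0.07268172] ((0.616889476776123, 0.0002968907356262207), (0.20020173490047455, 0.051756758242845535), 86.90658569335938)
side plate z [0.06781791 0.07054265 0.07261966] ((0.6198204755783081, -0.002768784761428833), (0.20640914142131805, 0.05238959565758705), 86.50650024414062)
```

Call:
{"api": "carry_out", "payload": {"moves": [{"tx": 0, "ty": 0, "tz": -4, "wx": 0, "wy": 0, "wz": 0, "claw": -1}, {"tx": 0, "ty": 0, "tz": -3, "wx": 0, "wy": 0, "wz": 0, "claw": -1}, {"tx": 0, "ty": 0, "tz": -2, "wx": 0, "wy": 0, "wz": 0, "claw": -1}, {"tx": 0, "ty": 0, "tz": -0.8, "wx": 0, "wy": 0, "wz": 0, "claw": -1}, {"tx": 0, "ty": 0, "tz": 0, "wx": 0, "wy": 0, "wz": 0, "claw": 1}, {"tx": 0, "ty": 0, "tz": 0, "wx": 0, "wy": 0, "wz": 0, "claw": 1}, {"tx": 0, "ty": 0, "tz": 0, "wx": 0, "wy": 0, "wz": 0, "claw": 1}, {"tx": 0, "ty": 0, "tz": 0, "wx": 0, "wy": 0, "wz": 0, "claw": 1}], "newtons": 60}}

```text
clock: 28.48
tcp_pos: [0.6275, -0.2359, 0.0207]
orientation: [0.001, 0.729, 0.684, 0.001]
wrist_force: [-0.9, -0.3, 6.2]
finger_gap: 0.0383
grip_force: 61.0
```

Call:
{"api": "carry_out", "payload": {"moves": [{"tx": 0, "ty": 0, "tz": 0, "wx": 0, "wy": 0, "wz": 0, "claw": 1}, {"tx": 0, "ty": 0, "tz": 0, "wx": 0, "wy": 0, "wz": 0, "claw": 1}]}}

```text
clock: 28.72
tcp_pos: [0.6275, -0.2359, 0.0207]
orientation: [0.001, 0.729, 0.684, 0.001]
wrist_force: [0.4, 0.0, 5.6]
finger_gap: 0.0381
grip_force: 61.0
```

Run:
```python
from h import *
st()
a=shot('top')['image'];b=shot('side')['image']
f=lambda c:cv2.resize(c,None,fx=5,fy=5,interpolation=cv2.INTER_CUBIC)
cv2.imwrite('pics/s1.png',np.hstack([f(a[180:255,390:465]),f(b[290:365,340:415])]))
```

```text
t28.73 tcp cm [ 62.75 -23.59   2.07] yaw 1.5078 Z [ 0.0028 -0.0013] F [0.4 0.  5.6] gap mm 38.1 grip 61 j [-0.48  0.62 -0.01  0.94  0.    1.15]
```

View pics/s1.png

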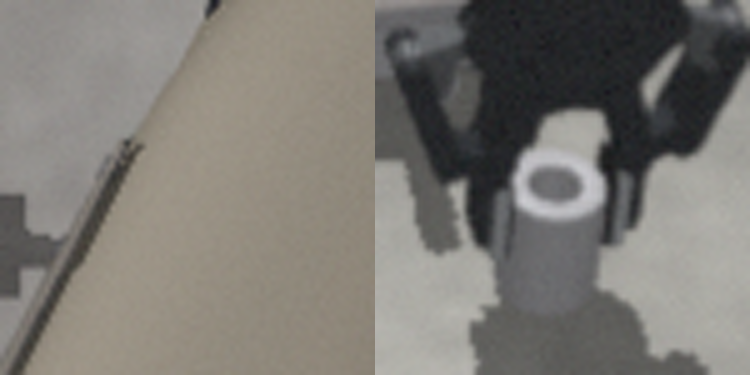

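The side crop shows the sleeve ring centred at (559,183), full-frame (376.3,326.1), held squarely between the pads. The arm hides it in the top view.

Call:
{"api": "carry_out", "payload": {"moves": [{"tx": 0, "ty": 0, "tz": 3, "wx": 0, "wy": 0, "wz": 0, "claw": 1}, {"tx": 0, "ty": 0, "tz": 5, "wx": 0, "wy": 0, "wz": 0, "claw": 1}, {"tx": 0, "ty": 0, "tz": 5, "wx": 0, "wy": 0, "wz": 0, "claw": 1}, {"tx": 0, "ty": 0, "tz": 4.4, "wx": 0, "wy": 0, "wz": 0, "claw": 1}, {"tx": -0.33, "ty": 4, "tz": 0, "wx": 0, "wy": 0, "wz": 0, "claw": 1}, {"tx": -0.5, "ty": 6, "tz": 0, "wx": 0, "wy": 0, "wz": 0, "claw": 1}, {"tx": -0.5, "ty": 5.5, "tz": 0, "wx": 0, "wy": 0, "wz": 0, "claw": 1}, {"tx": 0, "ty": 0, "tz": 0, "wx": 0, "wy": 0, "wz": 0, "claw": 1}]}}

```text
clock: 29.82
tcp_pos: [0.612, -0.0762, 0.1928]
orientation: [-0.001, 0.727, 0.686, -0.0]
wrist_force: [1.2, -1.5, -2.8]
finger_gap: 0.0383
grip_force: 61.1
```

Call:
{"api": "carry_out", "payload": {"moves": [{"tx": 0, "ty": 0, "tz": 0, "wx": 0, "wy": 0, "wz": 0, "claw": 1}, {"tx": 0, "ty": 0, "tz": 0, "wx": 0, "wy": 0, "wz": 0, "claw": 1}]}}

```text
clock: 30.08
tcp_pos: [0.6132, -0.0816, 0.1926]
orientation: [0.0, 0.73, 0.684, -0.0]
wrist_force: [-0.4, -0.7, -2.3]
finger_gap: 0.0384
grip_force: 61.1
```

Run:
```python
from h import *
st()
a=shot('top')['image'];b=shot('side')['image']
f=lambda c:cv2.resize(c,None,fx=5,fy=5,interpolation=cv2.INTER_CUBIC)
cv2.imwrite('pics/s2.png',np.hstack([f(a[170:245,330:405]),f(b[180:255,310:385])]))
```

```text
t30.07 tcp cm [61.32 -8.16 19.26] yaw 1.5063 Z [-0.0001 -0.0002] F [-0.4 -0.7 -2.3] gap mm 38.4 grip 61 j [-0.26  0.41  0.09  1.25 -0.    1.37]
```

View pics/s2.png

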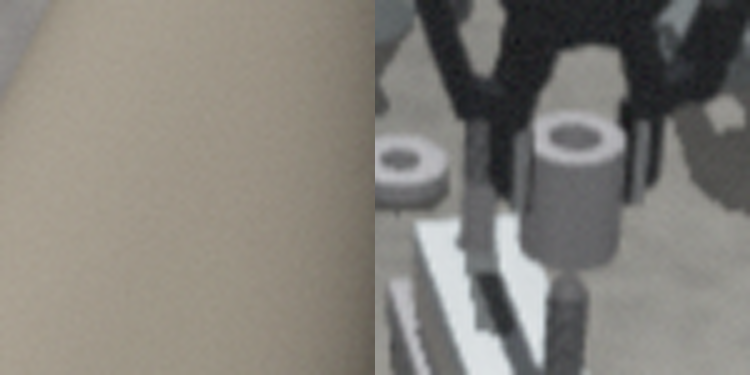

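The side crop shows the sleeve ring at (579,138), full-frame (350.3,207.1), above the right rod tip at (569,278), full-frame (348.3,235.1).

Run:
```python
from h import *
e=shot('side')
print(onplane(e,[[350.3,207.1]],.2219)[0],onplane(e,[[348.3,235.1]],.156)[0], onplane(e,[[376.3,326.1]],.05)[0])
```

```text
[ 0.61437918 -0.08346386  0.2219    ] [ 0.61502821 -0.08141315  0.156     ] [ 0.62914807 -0.23630478  0.05      ]
```

Call:
{"api": "carry_out", "payload": {"moves": [{"tx": 0.08, "ty": 0.1, "tz": -1, "wx": 0, "wy": 0, "wz": 0, "claw": 1}, {"tx": 0, "ty": 0, "tz": -0.5, "wx": 0, "wy": 0, "wz": 0, "claw": 1}, {"tx": 0, "ty": 0, "tz": -0.5, "wx": 0, "wy": 0, "wz": 0, "claw": 1}, {"tx": 0, "ty": 0, "tz": -0.5, "wx": 0, "wy": 0, "wz": 0, "claw": 1}, {"tx": 0, "ty": 0, "tz": -0.5, "wx": 0, "wy": 0, "wz": 0, "claw": 1}, {"tx": 0, "ty": 0, "tz": 0, "wx": 0, "wy": 0, "wz": 0, "claw": 1}]}}

```text
clock: 30.98
tcp_pos: [0.6137, -0.0794, 0.1623]
orientation: [-0.0, 0.729, 0.684, -0.0]
wrist_force: [-0.2, -0.4, -3.1]
finger_gap: 0.0383
grip_force: 61.1
```

Run:
```python
from h import *
print(st()['ft_torque'])
```

```text
t30.98 tcp cm [61.37 -7.94 16.23] yaw 1.5077 Z [-0.0006 -0.0002] F [-0.2 -0.4 -3.1] gap mm 38.3 grip 61 j [-0.26  0.42  0.04  1.19 -0.    1.38]
[-0.17745119 -0.02534256 -0.02213549]
```

Call:
{"api": "carry_out", "payload": {"moves": [{"tx": 0, "ty": -0.06, "tz": -1, "wx": 0, "wy": 0, "wz": 0, "claw": 1}, {"tx": 0, "ty": 0, "tz": -1, "wx": 0, "wy": 0, "wz": 0, "claw": 1}, {"tx": 0, "ty": 0, "tz": -1, "wx": 0, "wy": 0, "wz": 0, "claw": 1}, {"tx": 0, "ty": 0, "tz": -1, "wx": 0, "wy": 0, "wz": 0, "claw": 1}, {"tx": 0, "ty": 0, "tz": -1, "wx": 0, "wy": 0, "wz": 0, "claw": 1}, {"tx": 0, "ty": 0, "tz": -1, "wx": 0, "wy": 0, "wz": 0, "claw": 1}, {"tx": 0, "ty": 0, "tz": -0.5, "wx": 0, "wy": 0, "wz": 0, "claw": 1}, {"tx": 0, "ty": 0, "tz": 0, "wx": 0, "wy": 0, "wz": 0, "claw": 1}]}}

```text
clock: 31.98
tcp_pos: [0.6136, -0.0799, 0.0974]
orientation: [-0.0, 0.729, 0.684, -0.0]
wrist_force: [-0.1, -0.0, -3.4]
finger_gap: 0.0382
grip_force: 61.1
```

Run:
```python
from h import *
print(st()['ft_torque'])
```

```text
t31.98 tcp cm [61.36 -7.99  9.74] yaw 1.5078 Z [-0.0007  0.0002] F [-0.1 -0.  -3.4] gap mm 38.2 grip 61 j [-0.26  0.46 -0.06  1.04 -0.    1.37]
[ 0.02139864 -0.00814844  0.03202995]
```

Call:
{"api": "carry_out", "payload": {"moves": [{"tx": 0, "ty": 0, "tz": -0.4, "wx": 0, "wy": 0, "wz": 0, "claw": 1}, {"tx": 0, "ty": 0, "tz": -0.25, "wx": 0, "wy": 0, "wz": 0, "claw": 1}, {"tx": 0, "ty": 0, "tz": 0, "wx": 0, "wy": 0, "wz": 0, "claw": 1}, {"tx": 0, "ty": 0, "tz": 0, "wx": 0, "wy": 0, "wz": 0, "claw": -0.5}, {"tx": 0, "ty": 0, "tz": 0, "wx": 0, "wy": 0, "wz": 0, "claw": -1}, {"tx": 0, "ty": 0, "tz": 0, "wx": 0, "wy": 0, "wz": 0, "claw": -1}, {"tx": 0, "ty": 0, "tz": 0, "wx": 0, "wy": 0, "wz": 0, "claw": -1}, {"tx": 0, "ty": 0, "tz": 2, "wx": 0, "wy": 0, "wz": 0, "claw": -1}]}}

```text
clock: 32.98
tcp_pos: [0.6125, -0.0796, 0.1099]
orientation: [-0.001, 0.729, 0.684, -0.001]
wrist_force: [0.5, -0.2, -0.2]
finger_gap: 0.0852
grip_force: 0.0
```

Call:
{"api": "carry_out", "payload": {"moves": [{"tx": 0, "ty": 0, "tz": 4, "wx": 0, "wy": 0, "wz": 0, "claw": -1}, {"tx": 0, "ty": 0, "tz": 4, "wx": 0, "wy": 0, "wz": 0, "claw": -1}, {"tx": -3.3, "ty": 0.1, "tz": 1, "wx": 0, "wy": 0, "wz": 0, "claw": -1}, {"tx": -5, "ty": 0.1, "tz": 0, "wx": 0, "wy": 0, "wz": 0, "claw": -1}, {"tx": -5, "ty": 0.1, "tz": -2, "wx": 0, "wy": 0, "wz": 0, "claw": -1}, {"tx": 0, "ty": 0, "tz": -4, "wx": 0, "wy": 0, "wz": 0, "claw": -1}, {"tx": 0, "ty": 0, "tz": 0, "wx": 0, "wy": 0, "wz": 0, "claw": -1}, {"tx": 0, "ty": 0, "tz": 0, "wx": 0, "wy": 0, "wz": 0, "claw": -1}]}}

```text
clock: 33.98
tcp_pos: [0.482, -0.0772, 0.1425]
orientation: [0.001, 0.729, 0.685, 0.0]
wrist_force: [0.3, 0.1, 0.1]
finger_gap: 0.085
grip_force: 0.0
```

Run:
```python
from h import *
st()
W=cloud(shot('side'));z=W[...,2]
for nm,c in(('sR',(.6142,-.081,.12)),('sN',(.482,-.078,.05))):
    m=(abs(z-c[2])<.006)&(abs(W[...,0]-c[0])<.035)&(abs(W[...,1]-c[1])<.035)
    print(nm,[np.round(v,4) for v in cv2.minAreaRect(W[m][:,:2].astype(np.float32))[:2]],np.median(z[m]),m.sum())
```

```text
t33.98 tcp cm [48.2  -7.72 14.25] yaw 1.5079 Z [ 0.0014 -0.0004] F [0.3 0.1 0.1] gap mm 85.0 grip 0 j [-0.32  0.19 -0.34  1.04  0.    1.31]
sR [array([ 0.6128, -0.0831]), array([0.0379, 0.0389])] 0.1200474487907599 177
sN [array([ 0.4816, -0.0783]), array([0.0398, 0.0418])] 0.049831074356015415 200
```

Call:
{"api": "carry_out", "payload": {"moves": [{"tx": -0.1, "ty": 0.07, "tz": -4, "wx": 0, "wy": 0, "wz": 0, "claw": -1}, {"tx": 0, "ty": 0, "tz": -4, "wx": 0, "wy": 0, "wz": 0, "claw": -1}, {"tx": 0, "ty": 0, "tz": -3, "wx": 0, "wy": 0, "wz": 0, "claw": -1}, {"tx": 0, "ty": 0, "tz": -1.2, "wx": 0, "wy": 0, "wz": 0, "claw": -1}, {"tx": 0, "ty": 0, "tz": 0, "wx": 0, "wy": 0, "wz": 0, "claw": 1}, {"tx": 0, "ty": 0, "tz": 0, "wx": 0, "wy": 0, "wz": 0, "claw": 1}, {"tx": 0, "ty": 0, "tz": 0, "wx": 0, "wy": 0, "wz": 0, "claw": 1}, {"tx": 0, "ty": 0, "tz": 0, "wx": 0, "wy": 0, "wz": 0, "claw": 1}]}}

```text
clock: 35.02
tcp_pos: [0.4814, -0.0767, 0.0211]
orientation: [0.002, 0.729, 0.685, 0.001]
wrist_force: [-1.0, 0.4, 6.2]
finger_gap: 0.0385
grip_force: 59.9
```

Call:
{"api": "carry_out", "payload": {"moves": [{"tx": 0, "ty": 0, "tz": 0, "wx": 0, "wy": 0, "wz": 0, "claw": 1}, {"tx": 0, "ty": 0, "tz": 0, "wx": 0, "wy": 0, "wz": 0, "claw": 1}]}}

```text
clock: 35.28
tcp_pos: [0.4814, -0.0767, 0.0211]
orientation: [0.002, 0.729, 0.685, 0.001]
wrist_force: [-0.7, 0.6, 5.8]
finger_gap: 0.0387
grip_force: 59.9
```

```bash
cat >> h.py <<'E'
def ring(n,c,h,box=.032,tol=.006):
    W=cloud(shot(n));z=W[...,2]
    m=(abs(z-h)<tol)&(abs(W[...,0]-c[0])<box)&(abs(W[...,1]-c[1])<box)
    if m.sum()<15: print(n,'hidden');return
    r=cv2.minAreaRect(W[m][:,:2].astype(np.float32)); print(n,np.round(r[0],4),np.round(r[1],4),'z %.4f'%np.median(z[m]),m.sum())
E
python3 - <<'E'
from h import *
st();ring('side',(.481,-.077),.05)
E
```

```text
t35.27 tcp cm [48.14 -7.67  2.11] yaw 1.5079 Z [ 0.0034 -0.001 ] F [-0.7  0.6  5.8] gap mm 38.7 grip 60 j [-0.32  0.32 -0.51  0.74  0.    1.31]
side [ 0.4793 -0.0808] [0.0558 0.041 ] z 0.0499 267
```

Call:
{"api": "carry_out", "payload": {"moves": [{"tx": 0, "ty": 0, "tz": 3, "wx": 0, "wy": 0, "wz": 0, "claw": 1}, {"tx": 0, "ty": 0, "tz": 5, "wx": 0, "wy": 0, "wz": 0, "claw": 1}, {"tx": 0, "ty": 0, "tz": 5, "wx": 0, "wy": 0, "wz": 0, "claw": 1}, {"tx": 0, "ty": 0, "tz": 4.2, "wx": 0, "wy": 0, "wz": 0, "claw": 1}, {"tx": 3.2, "ty": 3.6, "tz": 0, "wx": 0, "wy": 0, "wz": 0, "claw": 1}, {"tx": 4, "ty": 4, "tz": 0, "wx": 0, "wy": 0, "wz": 0, "claw": 1}, {"tx": 4, "ty": 4, "tz": 0, "wx": 0, "wy": 0, "wz": 0, "claw": 1}, {"tx": 3, "ty": 4, "tz": 0, "wx": 0, "wy": 0, "wz": 0, "claw": 1}]}}

```text
clock: 36.33
tcp_pos: [0.6232, 0.0811, 0.1915]
orientation: [0.0, 0.729, 0.684, 0.0]
wrist_force: [-0.2, -1.4, -2.1]
finger_gap: 0.0386
grip_force: 61.3
```

Call:
{"api": "carry_out", "payload": {"moves": [{"tx": 0, "ty": 0, "tz": 0, "wx": 0, "wy": 0, "wz": 0, "claw": 1}, {"tx": 0, "ty": 0, "tz": 0, "wx": 0, "wy": 0, "wz": 0, "claw": 1}, {"tx": 0, "ty": 0, "tz": 0, "wx": 0, "wy": 0, "wz": 0, "claw": 1}]}}

```text
clock: 36.7
tcp_pos: [0.6212, 0.0789, 0.1915]
orientation: [-0.0, 0.729, 0.684, -0.0]
wrist_force: [0.4, -1.2, -2.3]
finger_gap: 0.0383
grip_force: 61.5
```

Run:
```python
from h import *
s=st();ring('side',(.624,.077),.222);ring('side',(.624,.077),.154,tol=.004,box=.02)
b=shot('side')['image'];cv2.imwrite('pics/s3.png',cv2.resize(b[140:240,285:385],None,fx=5,fy=5,interpolation=cv2.INTER_CUBIC))
```

```text
t36.70 tcp cm [62.12  7.89 19.15] yaw 1.5066 Z [-0.0004 -0.0002] F [ 0.4 -1.2 -2.3] gap mm 38.3 grip 61 j [-0.    0.43  0.11  1.26 -0.    1.63]
side [0.622  0.0727] [0.0529 0.0405] z 0.2206 193
side [0.6257 0.0753] [0.0128 0.0136] z 0.1540 28
```

View pics/s3.png

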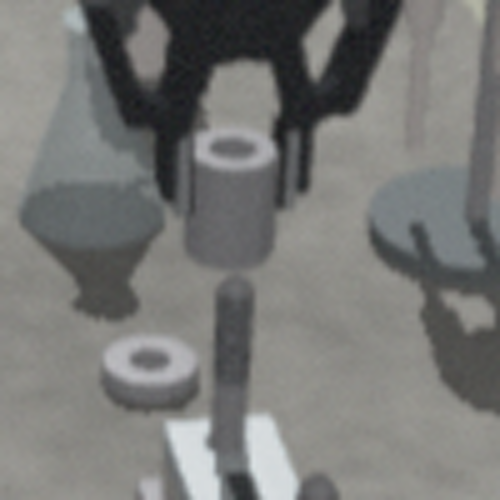

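The side crop shows the sleeve ring at (235,150), full-frame (331.5,169.5), and the left rod tip at (235,280), full-frame (331.5,195.5).

Run:
```python
from h import *
e=shot('side')
print(onplane(e,[[331.5,169.5]],.2204)[0],onplane(e,[[331.5,195.5]],.156)[0])
```

```text
[0.62179702 0.07601212 0.2204    ] [0.62470607 0.07627047 0.156     ]
```

Call:
{"api": "carry_out", "payload": {"moves": [{"tx": 0.26, "ty": 0, "tz": -1, "wx": 0, "wy": 0, "wz": 0, "claw": 1}, {"tx": 0, "ty": 0, "tz": -0.5, "wx": 0, "wy": 0, "wz": 0, "claw": 1}, {"tx": 0, "ty": 0, "tz": -0.5, "wx": 0, "wy": 0, "wz": 0, "claw": 1}, {"tx": 0, "ty": 0, "tz": -0.5, "wx": 0, "wy": 0, "wz": 0, "claw": 1}, {"tx": 0, "ty": 0, "tz": -0.5, "wx": 0, "wy": 0, "wz": 0, "claw": 1}, {"tx": 0, "ty": 0, "tz": 0, "wx": 0, "wy": 0, "wz": 0, "claw": 1}]}}

```text
clock: 37.65
tcp_pos: [0.6242, 0.0798, 0.1608]
orientation: [-0.0, 0.729, 0.685, -0.0]
wrist_force: [0.1, -0.0, -2.7]
finger_gap: 0.0387
grip_force: 61.5
```

Run:
```python
from h import *
print(st()['ft_torque'])
```

```text
t37.65 tcp cm [62.42  7.98 16.08] yaw 1.5078 Z [-0.0008 -0.    ] F [ 0.1 -0.  -2.7] gap mm 38.7 grip 62 j [-0.    0.45  0.07  1.19 -0.    1.63]
[-0.01786088 -0.01494783  0.01362509]
```

Call:
{"api": "carry_out", "payload": {"moves": [{"tx": 0, "ty": -0.05, "tz": -1, "wx": 0, "wy": 0, "wz": 0, "claw": 1}, {"tx": 0, "ty": 0, "tz": -1, "wx": 0, "wy": 0, "wz": 0, "claw": 1}, {"tx": 0, "ty": 0, "tz": -1, "wx": 0, "wy": 0, "wz": 0, "claw": 1}, {"tx": 0, "ty": 0, "tz": -1, "wx": 0, "wy": 0, "wz": 0, "claw": 1}, {"tx": 0, "ty": 0, "tz": -1, "wx": 0, "wy": 0, "wz": 0, "claw": 1}, {"tx": 0, "ty": 0, "tz": -1, "wx": 0, "wy": 0, "wz": 0, "claw": 1}, {"tx": 0, "ty": 0, "tz": -0.5, "wx": 0, "wy": 0, "wz": 0, "claw": 1}, {"tx": 0, "ty": 0, "tz": 0, "wx": 0, "wy": 0, "wz": 0, "claw": 1}]}}

```text
clock: 38.65
tcp_pos: [0.6242, 0.0793, 0.0958]
orientation: [-0.0, 0.729, 0.684, -0.0]
wrist_force: [0.0, 0.4, -3.1]
finger_gap: 0.0385
grip_force: 61.5
```

Run:
```python
from h import *
print(st()['ft_torque'])
ring('top',(.632,.2475),.013);ring('side',(.632,.2455),.013);ring('top',(.4665,.0555),.013);ring('side',(.4665,.0555),.013)
```

```text
t38.65 tcp cm [62.42  7.93  9.58] yaw 1.5078 Z [-0.0008 -0.    ] F [ 0.   0.4 -3.1] gap mm 38.5 grip 62 j [-0.    0.48 -0.04  1.05 -0.    1.63]
[0.00012188 0.04291597 0.07580844]
top [0.6335 0.2631] [0.0199 0.0449] z 0.0118 102
side [0.6233 0.2443] [0.0523 0.0263] z 0.0122 94
top hidden
side [0.4813 0.083 ] [0.0082 0.0305] z 0.0107 45
```

Call:
{"api": "carry_out", "payload": {"moves": [{"tx": 0, "ty": 0, "tz": -0.3, "wx": 0, "wy": 0, "wz": 0, "claw": 1}, {"tx": 0, "ty": 0, "tz": -0.2, "wx": 0, "wy": 0, "wz": 0, "claw": 1}, {"tx": 0, "ty": 0, "tz": 0, "wx": 0, "wy": 0, "wz": 0, "claw": 1}, {"tx": 0, "ty": 0, "tz": 0, "wx": 0, "wy": 0, "wz": 0, "claw": -0.5}, {"tx": 0, "ty": 0, "tz": 0, "wx": 0, "wy": 0, "wz": 0, "claw": -1}, {"tx": 0, "ty": 0, "tz": 0, "wx": 0, "wy": 0, "wz": 0, "claw": -1}, {"tx": 0, "ty": 0, "tz": 0, "wx": 0, "wy": 0, "wz": 0, "claw": -1}, {"tx": 0, "ty": 0, "tz": 2, "wx": 0, "wy": 0, "wz": 0, "claw": -1}]}}

```text
clock: 39.85
tcp_pos: [0.6231, 0.0793, 0.1098]
orientation: [-0.001, 0.729, 0.684, -0.001]
wrist_force: [-0.2, 0.7, 0.5]
finger_gap: 0.0853
grip_force: 0.0
```

Call:
{"api": "carry_out", "payload": {"moves": [{"tx": 0, "ty": 0, "tz": 4, "wx": 0, "wy": 0, "wz": 0, "claw": -1}, {"tx": 0, "ty": 0, "tz": 4, "wx": 0, "wy": 0, "wz": 0, "claw": -1}, {"tx": -4, "ty": -4, "tz": 1, "wx": 0, "wy": 0, "wz": 0, "claw": -1}, {"tx": -4, "ty": -6, "tz": 0, "wx": 0, "wy": 0, "wz": 0, "claw": -1}, {"tx": 0, "ty": -6, "tz": 0, "wx": 0, "wy": 0, "wz": 0, "claw": -1}, {"tx": 0, "ty": -6, "tz": 0, "wx": 0, "wy": 0, "wz": 0, "claw": -1}, {"tx": 0, "ty": 0, "tz": 0, "wx": 0, "wy": 0, "wz": 0, "claw": -1}]}}

```text
clock: 40.72
tcp_pos: [0.5498, -0.1369, 0.2014]
orientation: [0.001, 0.731, 0.682, -0.0]
wrist_force: [-0.1, 0.9, -0.2]
finger_gap: 0.0854
grip_force: 0.0
```

Run:
```python
from h import *
st()
for n in('top','side'):
    d=shot(n);W=cloud(d);z=W[...,2]
    m=((z>.007)&(z<.14)&(W[...,0]>.4)&(W[...,0]<.75)&(abs(W[...,1])<.35)).astype(np.uint8)
    k,l,s,ce=cv2.connectedComponentsWithStats(m)
    for i in range(1,k):
        if s[i,4]<80: continue
        q=W[l==i];h=np.percentile(q[:,2],80);t=q[q[:,2]>h-.005][:,:2].astype(np.float32);r=cv2.minAreaRect(t)
        print(n,np.round(ce[i]),s[i,4],'h%.3f'%h,np.round(r[0],4),np.round(r[1],3))
    cv2.imwrite(f'pics/w_{n}.png',d['image'])
```

```text
t40.73 tcp cm [ 54.98 -13.69  20.14] yaw 1.5015 Z [ 0.001  -0.0011] F [-0.1  0.9 -0.2] gap mm 85.4 grip 0 j [-0.39  0.31 -0.04  1.23 -0.    1.25]
top [326. 220.] 2919 h0.074 [0.6167 0.0009] [0.199 0.051]
top [224. 215.] 256 h0.013 [0.6298 0.249 ] [0.046 0.046]
top [281. 279.] 299 h0.013 [0.4795 0.1073] [0.049 0.047]
side [336. 259.] 3373 h0.096 [ 0.6193 -0.0021] [0.206 0.041]
side [267. 250.] 226 h0.014 [0.4826 0.1035] [0.049 0.053]
```

View pics/w_side.png

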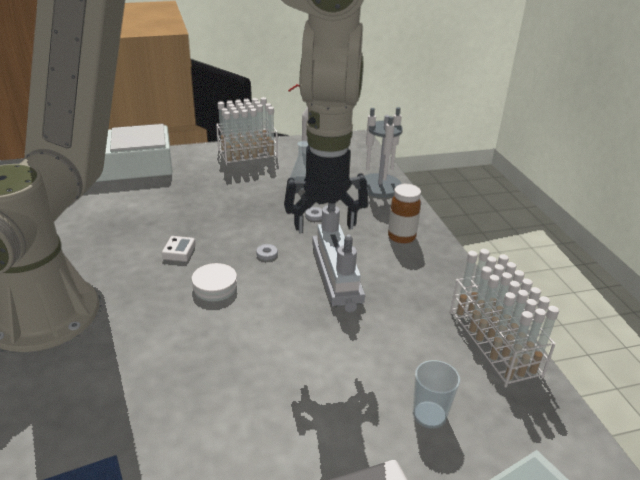

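Both sleeves stand on the plate over the rods, near (334,222) and (346,262). The near washer has been knocked to (267,252), measured as about (0.482, 0.106), and I'll fetch it first.

Call:
{"api": "carry_out", "payload": {"moves": [{"tx": -1.3, "ty": 4.3, "tz": 0, "wx": 0, "wy": 0, "wz": 0, "claw": -1}, {"tx": -1.5, "ty": 5, "tz": 0, "wx": 0, "wy": 0, "wz": 0, "claw": -1}, {"tx": -1.5, "ty": 5, "tz": -3, "wx": 0, "wy": 0, "wz": 0, "claw": -1}, {"tx": -1.5, "ty": 5, "tz": -4, "wx": 0, "wy": 0, "wz": 0, "claw": -1}, {"tx": -1, "ty": 5, "tz": -4, "wx": 0, "wy": 0, "wz": 0, "claw": -1}, {"tx": 0, "ty": 0, "tz": 0, "wx": 0, "wy": 0, "wz": 0, "claw": -1}, {"tx": 0, "ty": 0, "tz": 0, "wx": 0, "wy": 0, "wz": 0, "claw": -1}]}}

```text
clock: 41.7
tcp_pos: [0.483, 0.1071, 0.0952]
orientation: [0.0, 0.728, 0.685, 0.0]
wrist_force: [0.6, 0.5, 0.6]
finger_gap: 0.0857
grip_force: 0.0
```

Run:
```python
from h import *
st();ring('side',(.4826,.1035),.013)
```

```text
t41.70 tcp cm [48.3  10.71  9.52] yaw 1.5105 Z [ 0.0008 -0.0003] F [0.6 0.5 0.6] gap mm 85.7 grip 0 j [ 0.06  0.25 -0.39  0.93 -0.    1.69]
side [0.4834 0.1051] [0.0497 0.0495] z 0.0123 216
```

Call:
{"api": "carry_out", "payload": {"moves": [{"tx": -0.1, "ty": -0.06, "tz": -4, "wx": 0, "wy": 0, "wz": 0, "claw": -1}, {"tx": 0, "ty": 0, "tz": -3.5, "wx": 0, "wy": 0, "wz": 0, "claw": -1}, {"tx": 0, "ty": 0, "tz": -1.3, "wx": 0, "wy": 0, "wz": 0, "claw": -1}, {"tx": 0, "ty": 0, "tz": -0.7, "wx": 0, "wy": 0, "wz": 0, "claw": -1}, {"tx": 0, "ty": 0, "tz": 0, "wx": 0, "wy": 0, "wz": 0, "claw": 1}, {"tx": 0, "ty": 0, "tz": 0, "wx": 0, "wy": 0, "wz": 0, "claw": 1}, {"tx": 0, "ty": 0, "tz": 0, "wx": 0, "wy": 0, "wz": 0, "claw": 1}, {"tx": 0, "ty": 0, "tz": 0, "wx": 0, "wy": 0, "wz": 0, "claw": 1}]}}

```text
clock: 42.75
tcp_pos: [0.4832, 0.1054, 0.0014]
orientation: [0.001, 0.729, 0.685, 0.001]
wrist_force: [-1.4, -1.2, 6.0]
finger_gap: 0.0466
grip_force: 61.3
```

Call:
{"api": "carry_out", "payload": {"moves": [{"tx": 0, "ty": 0, "tz": 0, "wx": 0, "wy": 0, "wz": 0, "claw": 1}, {"tx": 0, "ty": 0, "tz": 0, "wx": 0, "wy": 0, "wz": 0, "claw": 1}]}}

```text
clock: 43.0
tcp_pos: [0.4832, 0.1054, 0.0014]
orientation: [0.001, 0.729, 0.685, 0.001]
wrist_force: [-0.6, -0.7, 7.1]
finger_gap: 0.0469
grip_force: 61.3
```

Run:
```python
from h import *
st();ring('side',(.4826,.1035),.013)
```

```text
t43.00 tcp cm [48.32 10.54  0.14] yaw 1.5079 Z [ 0.0029 -0.0002] F [-0.6 -0.7  7.1] gap mm 46.9 grip 61 j [ 0.05  0.36 -0.52  0.7  -0.    1.69]
side [0.4805 0.1029] [0.0569 0.052 ] z 0.0123 248
```

Call:
{"api": "carry_out", "payload": {"moves": [{"tx": 0, "ty": 0, "tz": 3, "wx": 0, "wy": 0, "wz": 0, "claw": 1}, {"tx": 0, "ty": 0, "tz": 5, "wx": 0, "wy": 0, "wz": 0, "claw": 1}, {"tx": 0, "ty": 0, "tz": 5, "wx": 0, "wy": 0, "wz": 0, "claw": 1}, {"tx": 0, "ty": 0, "tz": 4.5, "wx": 0, "wy": 0, "wz": 0, "claw": 1}, {"tx": 2.8, "ty": -3.9, "tz": 0, "wx": 0, "wy": 0, "wz": 0, "claw": 1}, {"tx": 3.5, "ty": -5, "tz": 0, "wx": 0, "wy": 0, "wz": 0, "claw": 1}, {"tx": 3.5, "ty": -5, "tz": 0, "wx": 0, "wy": 0, "wz": 0, "claw": 1}, {"tx": 3.3, "ty": -4.6, "tz": 0, "wx": 0, "wy": 0, "wz": 0, "claw": 1}]}}

```text
clock: 44.05
tcp_pos: [0.614, -0.0813, 0.1755]
orientation: [0.001, 0.729, 0.684, 0.0]
wrist_force: [0.6, 1.0, -0.4]
finger_gap: 0.0467
grip_force: 62.8
```

Call:
{"api": "carry_out", "payload": {"moves": [{"tx": 0, "ty": 0, "tz": 0, "wx": 0, "wy": 0, "wz": 0, "claw": 1}, {"tx": 0, "ty": 0, "tz": 0, "wx": 0, "wy": 0, "wz": 0, "claw": 1}, {"tx": 0, "ty": 0, "tz": 0, "wx": 0, "wy": 0, "wz": 0, "claw": 1}]}}

```text
clock: 44.42
tcp_pos: [0.6122, -0.0783, 0.1751]
orientation: [-0.0, 0.729, 0.685, -0.0]
wrist_force: [-1.0, 0.0, -1.8]
finger_gap: 0.047
grip_force: 62.8
```

Run:
```python
from h import *
st();b=shot('side')['image'];cv2.imwrite('pics/w1.png',cv2.resize(b[170:270,300:400],None,fx=5,fy=5,interpolation=cv2.INTER_CUBIC))
```

```text
t44.42 tcp cm [61.22 -7.83 17.51] yaw 1.5092 Z [-0.0003  0.0003] F [-1.   0.  -1.8] gap mm 47.0 grip 63 j [-0.26  0.42  0.06  1.21  0.    1.38]
```

View pics/w1.png

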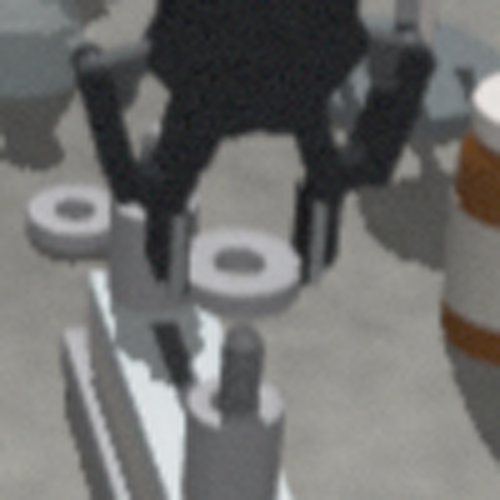

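The washer ring is at (244,261), full-frame (348.3,221.7), above the right rod tip at (243,328), full-frame (348.1,235.1).

Run:
```python
from h import *
e=shot('side')
print(onplane(e,[[348.3,221.7]],.1857)[0],onplane(e,[[348.2,235.1]],.156)[0])
ring('side',(.6122,-.081),.186,tol=.004);ring('side',(.614,-.081),.12,tol=.004)
print(st()['tcp_pos'])
```

```text
[ 0.61411772 -0.07845731  0.1857    ] [ 0.61483399 -0.08137178  0.156     ]
side [ 0.6087 -0.0803] [0.0582 0.0504] z 0.1862 284
side [ 0.6129 -0.0831] [0.0372 0.0386] z 0.1202 162
t44.62 tcp cm [61.26 -7.86 17.52] yaw 1.5092 Z [ 0.0005 -0.0001] F [-0.6  0.2 -1.3] gap mm 46.6 grip 63 j [-0.26  0.42  0.06  1.21  0.    1.37]
[ 0.61264378 -0.07859056  0.17521855]
```

Call:
{"api": "carry_out", "payload": {"moves": [{"tx": 0.09, "ty": -0.26, "tz": -0.8, "wx": 0, "wy": 0, "wz": 0, "claw": 1}, {"tx": 0, "ty": 0, "tz": -0.5, "wx": 0, "wy": 0, "wz": 0, "claw": 1}, {"tx": 0, "ty": 0, "tz": -0.5, "wx": 0, "wy": 0, "wz": 0, "claw": 1}, {"tx": 0, "ty": 0, "tz": -0.5, "wx": 0, "wy": 0, "wz": 0, "claw": 1}, {"tx": 0, "ty": 0, "tz": -0.5, "wx": 0, "wy": 0, "wz": 0, "claw": 1}, {"tx": 0, "ty": 0, "tz": 0, "wx": 0, "wy": 0, "wz": 0, "claw": 1}]}}

```text
clock: 45.38
tcp_pos: [0.6135, -0.0822, 0.1461]
orientation: [-0.0, 0.729, 0.684, -0.0]
wrist_force: [-0.2, -0.6, -1.2]
finger_gap: 0.0465
grip_force: 62.8
```

Run:
```python
from h import *
print(st()['ft_torque'])
```

```text
t45.38 tcp cm [61.35 -8.22 14.61] yaw 1.5078 Z [-0.0009  0.0002] F [-0.2 -0.6 -1.2] gap mm 46.5 grip 63 j [-0.26  0.43  0.01  1.15  0.    1.37]
[ 0.02631327  0.00397143 -0.02413683]
```

Call:
{"api": "carry_out", "payload": {"moves": [{"tx": 0, "ty": 0.05, "tz": -0.8, "wx": 0, "wy": 0, "wz": 0, "claw": 1}, {"tx": 0, "ty": 0, "tz": -0.8, "wx": 0, "wy": 0, "wz": 0, "claw": 1}, {"tx": 0, "ty": 0, "tz": -0.5, "wx": 0, "wy": 0, "wz": 0, "claw": 1}, {"tx": 0, "ty": 0, "tz": -0.2, "wx": 0, "wy": 0, "wz": 0, "claw": 1}, {"tx": 0, "ty": 0, "tz": 0, "wx": 0, "wy": 0, "wz": 0, "claw": 1}, {"tx": 0, "ty": 0, "tz": 0, "wx": 0, "wy": 0, "wz": 0, "claw": 1}]}}

```text
clock: 46.12
tcp_pos: [0.614, -0.0818, 0.124]
orientation: [0.0, 0.729, 0.684, 0.0]
wrist_force: [0.1, 0.2, -1.7]
finger_gap: 0.0466
grip_force: 62.8
```

Run:
```python
from h import *
print(st()['ft_torque']);ring('top',(.6298,.249),.013);ring('side',(.6325,.2455),.013)
```

```text
t46.12 tcp cm [61.4  -8.18 12.4 ] yaw 1.5078 Z [ 0.0006 -0.0002] F [ 0.1  0.2 -1.7] gap mm 46.6 grip 63 j [-0.26  0.45 -0.02  1.1  -0.    1.37]
[ 0.00545585  0.04488662 -0.00283875]
top [0.6299 0.2481] [0.0472 0.0468] z 0.0119 263
side [0.6237 0.2443] [0.0497 0.0275] z 0.0122 94
```

Call:
{"api": "carry_out", "payload": {"moves": [{"tx": 0, "ty": 0, "tz": -0.25, "wx": 0, "wy": 0, "wz": 0, "claw": 1}, {"tx": 0, "ty": 0, "tz": 0, "wx": 0, "wy": 0, "wz": 0, "claw": 1}, {"tx": 0, "ty": 0, "tz": 0, "wx": 0, "wy": 0, "wz": 0, "claw": -0.5}, {"tx": 0, "ty": 0, "tz": 0, "wx": 0, "wy": 0, "wz": 0, "claw": -1}, {"tx": 0, "ty": 0, "tz": 0, "wx": 0, "wy": 0, "wz": 0, "claw": -1}, {"tx": 0, "ty": 0, "tz": 0, "wx": 0, "wy": 0, "wz": 0, "claw": -1}, {"tx": 0, "ty": 0, "tz": 2, "wx": 0, "wy": 0, "wz": 0, "claw": -1}, {"tx": 0, "ty": 0, "tz": 5, "wx": 0, "wy": 0, "wz": 0, "claw": -1}]}}

```text
clock: 47.22
tcp_pos: [0.6119, -0.0812, 0.1891]
orientation: [-0.003, 0.729, 0.684, -0.002]
wrist_force: [0.4, -0.5, 0.8]
finger_gap: 0.0854
grip_force: 0.0
```

Call:
{"api": "carry_out", "payload": {"moves": [{"tx": 0.25, "ty": 4.9, "tz": 0, "wx": 0, "wy": 0, "wz": 0, "claw": -1}, {"tx": 0.4, "ty": 6, "tz": 0, "wx": 0, "wy": 0, "wz": 0, "claw": -1}, {"tx": 0.4, "ty": 6, "tz": 0, "wx": 0, "wy": 0, "wz": 0, "claw": -1}, {"tx": 0.4, "ty": 6, "tz": 0, "wx": 0, "wy": 0, "wz": 0, "claw": -1}, {"tx": 0.4, "ty": 6, "tz": 0, "wx": 0, "wy": 0, "wz": 0, "claw": -1}, {"tx": 0, "ty": 4, "tz": -4, "wx": 0, "wy": 0, "wz": 0, "claw": -1}, {"tx": 0, "ty": 0, "tz": -5, "wx": 0, "wy": 0, "wz": 0, "claw": -1}, {"tx": 0, "ty": 0, "tz": 0, "wx": 0, "wy": 0, "wz": 0, "claw": -1}]}}

```text
clock: 48.22
tcp_pos: [0.6284, 0.247, 0.0964]
orientation: [-0.002, 0.729, 0.685, -0.004]
wrist_force: [0.4, -0.6, 0.5]
finger_gap: 0.0855
grip_force: 0.0
```

Run:
```python
from h import *
st();ring('side',(.6325,.2455),.013);ring('side',(.6142,-.081),.132,tol=.004);ring('top',(.6125,-.08),.132,tol=.006)
```

```text
t48.23 tcp cm [62.84 24.7   9.64] yaw 1.5090 Z [-0.0095 -0.0027] F [ 0.4 -0.6  0.5] gap mm 85.5 grip 0 j [ 0.26  0.58  0.12  1.12 -0.    1.89]
side [0.6305 0.2451] [0.0538 0.0386] z 0.0115 150
side [ 0.6129 -0.0845] [0.0479 0.0488] z 0.1323 252
top [ 0.6107 -0.0797] [0.0473 0.0491] z 0.1316 348
```

Call:
{"api": "carry_out", "payload": {"moves": [{"tx": 0, "ty": 0, "tz": -4, "wx": 0, "wy": 0, "wz": 0, "claw": -1}, {"tx": 0, "ty": 0, "tz": -3, "wx": 0, "wy": 0, "wz": 0, "claw": -1}, {"tx": 0, "ty": 0, "tz": 0, "wx": 0, "wy": 0, "wz": 0, "claw": -1}, {"tx": 0, "ty": 0, "tz": 0, "wx": 0, "wy": 0, "wz": 0, "claw": -1}]}}

```text
clock: 48.88
tcp_pos: [0.6344, 0.2472, 0.0342]
orientation: [0.001, 0.729, 0.684, 0.002]
wrist_force: [-0.3, 0.3, 0.3]
finger_gap: 0.0855
grip_force: 0.0
```

Run:
```python
from h import *
st();ring('top',(.6298,.249),.013)
```

```text
t48.88 tcp cm [63.44 24.72  3.42] yaw 1.5070 Z [0.0041 0.001 ] F [-0.3  0.3  0.3] gap mm 85.5 grip 0 j [ 0.25  0.62  0.04  0.98 -0.    1.89]
top [0.6311 0.239 ] [0.0323 0.0572] z 0.0115 140
```

Call:
{"api": "carry_out", "payload": {"moves": [{"tx": -0.1, "ty": 0, "tz": -2, "wx": 0, "wy": 0, "wz": 0, "claw": -1}, {"tx": 0, "ty": 0, "tz": -1.2, "wx": 0, "wy": 0, "wz": 0, "claw": -1}, {"tx": 0, "ty": 0, "tz": 0, "wx": 0, "wy": 0, "wz": 0, "claw": -1}, {"tx": 0, "ty": 0, "tz": 0, "wx": 0, "wy": 0, "wz": 0, "claw": 1}, {"tx": 0, "ty": 0, "tz": 0, "wx": 0, "wy": 0, "wz": 0, "claw": 1}, {"tx": 0, "ty": 0, "tz": 0, "wx": 0, "wy": 0, "wz": 0, "claw": 1}, {"tx": 0, "ty": 0, "tz": 0, "wx": 0, "wy": 0, "wz": 0, "claw": 1}, {"tx": 0, "ty": 0, "tz": 0, "wx": 0, "wy": 0, "wz": 0, "claw": 1}]}}

```text
clock: 49.92
tcp_pos: [0.6323, 0.2476, 0.0009]
orientation: [0.001, 0.729, 0.685, 0.001]
wrist_force: [-1.9, 0.0, 6.3]
finger_gap: 0.047
grip_force: 60.9
```

Run:
```python
from h import *
st()
```

```text
t49.92 tcp cm [63.23 24.76  0.09] yaw 1.5078 Z [0.0025 0.0006] F [-1.9  0.   6.3] gap mm 47.0 grip 61 j [ 0.26  0.65 -0.    0.92 -0.    1.89]
```

Call:
{"api": "carry_out", "payload": {"moves": [{"tx": 0, "ty": 0, "tz": 3, "wx": 0, "wy": 0, "wz": 0, "claw": 1}, {"tx": 0, "ty": 0, "tz": 5, "wx": 0, "wy": 0, "wz": 0, "claw": 1}, {"tx": 0, "ty": 0, "tz": 5, "wx": 0, "wy": 0, "wz": 0, "claw": 1}, {"tx": 0, "ty": 0, "tz": 4.5, "wx": 0, "wy": 0, "wz": 0, "claw": 1}, {"tx": -0.2, "ty": -4, "tz": 0, "wx": 0, "wy": 0, "wz": 0, "claw": 1}, {"tx": -0.2, "ty": -5, "tz": 0, "wx": 0, "wy": 0, "wz": 0, "claw": 1}, {"tx": -0.2, "ty": -5, "tz": 0, "wx": 0, "wy": 0, "wz": 0, "claw": 1}, {"tx": -0.2, "ty": -2.9, "tz": 0, "wx": 0, "wy": 0, "wz": 0, "claw": 1}]}}

```text
clock: 50.92
tcp_pos: [0.623, 0.076, 0.1743]
orientation: [0.0, 0.73, 0.684, -0.0]
wrist_force: [-0.8, -0.1, -1.2]
finger_gap: 0.0472
grip_force: 62.3
```

Call:
{"api": "carry_out", "payload": {"moves": [{"tx": 0, "ty": 0, "tz": 0, "wx": 0, "wy": 0, "wz": 0, "claw": 1}, {"tx": 0, "ty": 0, "tz": 0, "wx": 0, "wy": 0, "wz": 0, "claw": 1}, {"tx": 0, "ty": 0, "tz": 0, "wx": 0, "wy": 0, "wz": 0, "claw": 1}, {"tx": 0, "ty": 0, "tz": 0, "wx": 0, "wy": 0, "wz": 0, "claw": 1}]}}

```text
clock: 51.42
tcp_pos: [0.6233, 0.0794, 0.1741]
orientation: [-0.0, 0.728, 0.685, 0.0]
wrist_force: [-0.2, -0.8, -1.4]
finger_gap: 0.0469
grip_force: 62.3
```

Run:
```python
from h import *
st();b=shot('side')['image'];cv2.imwrite('pics/w2.png',cv2.resize(b[130:230,280:380],None,fx=5,fy=5,interpolation=cv2.INTER_CUBIC))
```

```text
t51.42 tcp cm [62.33  7.94 17.41] yaw 1.5093 Z [-0.0001  0.0001] F [-0.2 -0.8 -1.4] gap mm 46.9 grip 62 j [-0.    0.44  0.09  1.22  0.    1.63]
```

View pics/w2.png

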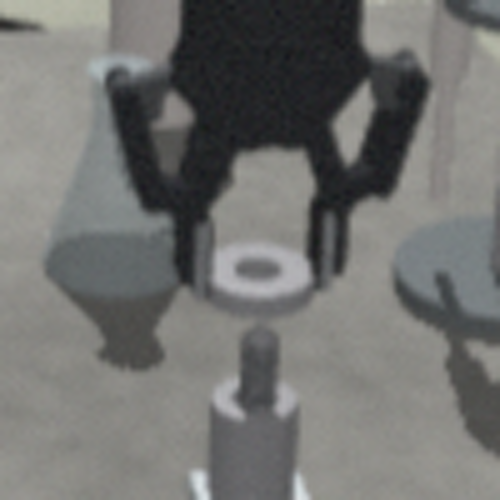

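The washer ring is at about (260,268), full-frame (331.6,183.1), above the left rod tip at (260,328), full-frame (331.5,195.5).

Run:
```python
from h import *
e=shot('side')
print(onplane(e,[[331.6,183.1]],.1852)[0],onplane(e,[[331.5,195.3]],.156)[0]);st()
```

```text
[0.62456288 0.07954428 0.1852    ] [0.62494347 0.07711707 0.156     ]
t51.52 tcp cm [62.33  7.91 17.41] yaw 1.5090 Z [-0.0001  0.    ] F [-0.  -0.  -1.6] gap mm 47.0 grip 62 j [-0.    0.44  0.09  1.22  0.    1.63]
```

Call:
{"api": "carry_out", "payload": {"moves": [{"tx": 0.06, "ty": -0.18, "tz": -0.8, "wx": 0, "wy": 0, "wz": 0, "claw": 1}, {"tx": 0, "ty": 0, "tz": -0.5, "wx": 0, "wy": 0, "wz": 0, "claw": 1}, {"tx": 0, "ty": 0, "tz": -0.5, "wx": 0, "wy": 0, "wz": 0, "claw": 1}, {"tx": 0, "ty": 0, "tz": -0.5, "wx": 0, "wy": 0, "wz": 0, "claw": 1}, {"tx": 0, "ty": 0, "tz": -0.5, "wx": 0, "wy": 0, "wz": 0, "claw": 1}, {"tx": 0, "ty": 0, "tz": 0, "wx": 0, "wy": 0, "wz": 0, "claw": 1}]}}

```text
clock: 52.28
tcp_pos: [0.6236, 0.0765, 0.1457]
orientation: [-0.0, 0.729, 0.684, -0.0]
wrist_force: [-0.5, 0.3, -1.1]
finger_gap: 0.0469
grip_force: 62.3
```

Run:
```python
from h import *
print(st()['ft_torque'])
```

```text
t52.27 tcp cm [62.36  7.65 14.57] yaw 1.5077 Z [-0.0008  0.    ] F [-0.5  0.3 -1.1] gap mm 46.9 grip 62 j [-0.01  0.45  0.04  1.16  0.    1.63]
[0.00508987 0.0416031  0.0094917 ]
```

Call:
{"api": "carry_out", "payload": {"moves": [{"tx": 0, "ty": 0.08, "tz": -0.8, "wx": 0, "wy": 0, "wz": 0, "claw": 1}, {"tx": 0, "ty": 0, "tz": -0.8, "wx": 0, "wy": 0, "wz": 0, "claw": 1}, {"tx": 0, "ty": 0, "tz": -0.5, "wx": 0, "wy": 0, "wz": 0, "claw": 1}, {"tx": 0, "ty": 0, "tz": -0.2, "wx": 0, "wy": 0, "wz": 0, "claw": 1}, {"tx": 0, "ty": 0, "tz": 0, "wx": 0, "wy": 0, "wz": 0, "claw": 1}]}}

```text
clock: 52.9
tcp_pos: [0.6239, 0.0773, 0.1231]
orientation: [-0.0, 0.729, 0.684, -0.0]
wrist_force: [-0.1, -0.9, -0.9]
finger_gap: 0.0471
grip_force: 62.3
```

Run:
```python
from h import *
print(st()['ft_torque'])
```

```text
t52.90 tcp cm [62.39  7.73 12.31] yaw 1.5078 Z [-0.0002 -0.    ] F [-0.1 -0.9 -0.9] gap mm 47.1 grip 62 j [-0.    0.46  0.    1.11 -0.    1.63]
[ 0.01935896 -0.03239958 -0.00221066]
```

Call:
{"api": "carry_out", "payload": {"moves": [{"tx": 0, "ty": 0, "tz": -0.22, "wx": 0, "wy": 0, "wz": 0, "claw": 1}, {"tx": 0, "ty": 0, "tz": 0, "wx": 0, "wy": 0, "wz": 0, "claw": 1}, {"tx": 0, "ty": 0, "tz": 0, "wx": 0, "wy": 0, "wz": 0, "claw": -0.5}, {"tx": 0, "ty": 0, "tz": 0, "wx": 0, "wy": 0, "wz": 0, "claw": -1}, {"tx": 0, "ty": 0, "tz": 0, "wx": 0, "wy": 0, "wz": 0, "claw": -1}, {"tx": 0, "ty": 0, "tz": 0, "wx": 0, "wy": 0, "wz": 0, "claw": -1}, {"tx": 0, "ty": 0, "tz": 2, "wx": 0, "wy": 0, "wz": 0, "claw": -1}, {"tx": 0, "ty": 0, "tz": 5, "wx": 0, "wy": 0, "wz": 0, "claw": -1}]}}

```text
clock: 53.9
tcp_pos: [0.622, 0.0772, 0.1889]
orientation: [-0.002, 0.729, 0.684, -0.002]
wrist_force: [1.3, -0.3, 0.6]
finger_gap: 0.0857
grip_force: 0.0
```

Call:
{"api": "carry_out", "payload": {"moves": [{"tx": -2, "ty": 4, "tz": 1, "wx": 0, "wy": 0, "wz": 0, "claw": -1}, {"tx": -2, "ty": 5, "tz": 0, "wx": 0, "wy": 0, "wz": 0, "claw": -1}, {"tx": -2, "ty": 5, "tz": 0, "wx": 0, "wy": 0, "wz": 0, "claw": -1}, {"tx": -2, "ty": 5, "tz": 0, "wx": 0, "wy": 0, "wz": 0, "claw": -1}, {"tx": 0, "ty": 0, "tz": 0, "wx": 0, "wy": 0, "wz": 0, "claw": -1}, {"tx": 0, "ty": 0, "tz": 0, "wx": 0, "wy": 0, "wz": 0, "claw": -1}]}}

```text
clock: 54.65
tcp_pos: [0.544, 0.2673, 0.2011]
orientation: [0.0, 0.729, 0.685, 0.0]
wrist_force: [-0.1, 0.1, 0.7]
finger_gap: 0.0853
grip_force: 0.0
```

Run:
```python
from h import *
st()
for n in('top','side'):
    for c in((.6142,-.081),(.6242,.0785)): ring(n,c,.132,tol=.005,box=.034)
    W=cloud(shot(n));z=W[...,2];m=(abs(z-.07)<.007)&(abs(W[...,0]-.618)<.05)&(abs(W[...,1])<.12);print(cv2.minAreaRect(W[m][:,:2].astype(np.float32)),np.median(z[m]))
```

```text
t54.65 tcp cm [54.4  26.73 20.11] yaw 1.5085 Z [ 0.0004 -0.0004] F [-0.1  0.1  0.7] gap mm 85.3 grip 0 j [ 0.32  0.38  0.07  1.26 -0.    1.96]
top [ 0.6111 -0.0797] [0.0473 0.049 ] z 0.1313 341
top [0.6211 0.0792] [0.0496 0.0477] z 0.1314 336
((0.6170966625213623, 0.0008484497666358948), (0.19909100234508514, 0.05225660279393196), 86.59683990478516) 0.06967085987134825
side [ 0.6127 -0.0853] [0.0477 0.0487] z 0.1321 260
side [0.623  0.0742] [0.0473 0.0475] z 0.1323 196
((0.619379460811615, -0.0034335926175117493), (0.20558829605579376, 0.05148470401763916), 86.41853332519531) 0.07056821710482519
```

```bash
python3 -c "
from workcell import env
print(env.hand_in())"
```

```text
the job is handed in; nothing more can be done
None
```

The filter holder is loaded and handed in at about 55 s of the 210 s: both cassettes, the end plate, and a sleeve and washer home on each rod, with the washers measuring level and centred on the rod tips within 1 mm; the hand-in returned no verdict.

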